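Stand the dial spherometer on the crown of a moulded lens

TASK

Set up the amber beacon lens for its curvature check: take it from the tray by its skirt and set it down gently, flat in the round pocket of the metal inspection block, then lift the dial spherometer off the granite plate and gently stand it upright, centred on the crown of the lens, so that it balances there on its three feet by itself once you let go. Never touch the domed face with the fingers, never drop or tip over the lens or the spherometer, and leave the other two lenses, the tumblers and the flasks where they are.

Things in the scene. Friction and masses are not known exactly. Their poses are not given: they have to be found in the camera images.
- amber: amber moulded beacon lens, about 60 g: an upright cylindrical skirt 66 mm across and 14 mm high, with a smooth spherical crown on top (radius 45 mm, 60 mm across where it meets the skirt, leaving a 3 mm step), total height 25.5 mm; loose, upright in one of the three places of the tray; origin at the centre of its underside, z up
- amber_crown: the domed face of the amber lens (fixed to it; same origin and axes as amber); the fingers must not touch it
- amber_top (a point): the highest point of the amber lens, 25.5 mm above its underside, on its axis
- gauge: dial spherometer, about 280 g: three ball feet (6 mm) 20 mm off the axis, steel base 48 mm wide from 9 to 18 mm up, barrel 23 mm wide, round black dial head 50 mm wide from 46 to 64 mm up with white face on top (grip its side, any yaw); origin on the axis in the plane of the foot ends, z up. Centred on the amber lens its origin is 4.4 mm below the crown's top
- spindle (a joint): the spherometer's sprung central plunger (4 mm ball-ended pin on the axis): 0 on a flat plate, -0.004 hanging free, +0.0044 m when the three feet stand on the lens crown; spring 50 N/m, pushing down 0.3 N at 0; it turns the red needle
- nest: bare aluminium inspection block 100 x 100 x 22 mm, fixed to the bench; round black-floored pocket 72 mm across and 3 mm deep in its top, centred; origin at the centre of its underside
- nest_seat (a point): centre of the pocket's floor, 19 mm above the bench; z up
- tray: grey lens tray 330 x 140 mm, 4 mm floor, rim 14 mm high and 4 mm thick, fixed; origin at the centre of its underside, x along its length; lenses stand on its floor near x = -100, 0 and +100 mm
- plate: dark granite surface plate 200 x 150 x 30 mm, fixed; origin at the centre of its underside, x along its length
- red: red beacon lens, same shape as the amber one; origin at the centre of its underside; leave it in the tray
- blue: blue beacon lens, same shape as the amber one; origin at the centre of its underside; leave it in the tray
- tumbler1: clear plastic tumbler standing upside down, base (rim) 60 mm across, top 45 mm, 150 mm tall, 80 g; origin at the centre of its underside; leave it standing
- tumbler2: clear plastic tumbler standing upside down, base (rim) 60 mm across, top 45 mm, 150 mm tall, 80 g; origin at the centre of its underside; leave it standing
- tumbler3: clear plastic tumbler standing upside down, base (rim) 60 mm across, top 45 mm, 150 mm tall, 80 g; origin at the centre of its underside; leave it standing
- flask1: pink flask 66 mm across, 213 mm tall, standing beyond the end of the tray; origin at the centre of its underside; leave it standing
- flask2: tan flask 66 mm across, 213 mm tall, standing beyond the end of the granite plate; origin at the centre of its underside; leave it standing
Not all that is in view belongs to the job. There is more than one size of the gauge; the one meant has the size given above.

How it is judged:
By the outcome, as a careful person would: the job done as asked, in the order asked, and still so for the second after the job is handed in, with the robot touching nothing.
It also fails if it takes over 67 s, if anything falls off the work surface, if the arm or the gripper's body presses on something with over 40 N, if the wrist force passes 120 N, or if a joint passes its speed limit or range.

ROBOT

A 6-joint arm with a two-finger parallel gripper is mounted at the origin on the work surface. World frame = base frame: x ahead of the robot, y to its left, z up, the work surface at z = 0. Lengths are in mm, angles in rad, forces in N, time in s.
With the tool pointing down it reaches from about 300 to 775 mm from the base axis. Payload 14.6 kg.
Tool frame: the origin (TCP) lies between the finger pads; the fingertips stand manip.nose_length ahead of it and the grasp point (between the pads) lies 11 mm behind it (manip.nose_length is the distance from the TCP to the fingertips, in mm); z points along the fingers, y is the line along which they close (so a half turn about z gives the same grasp; the last joint's range is limited). The gripper opens to 94 mm and grips with 3 to 60 N. Pads are 16 mm wide; open, the fingers measure 119 mm over their backs; the gripper's body (75 mm by 177 mm) begins 78 mm behind the grasp point.
Start: joints at [-1.207, 0.3, 1.521, -0, 1.321, -0.067], TCP at [229.671, -499.74, 178.146] pointing down, gripper open.
Joint ranges: [-3.03, 3.03], [-0.79, 2.21], [0.23, 2.52], [-1.04, 4.18], [0, 3.07], [-2.55, 2.55]. Speed limits (rad/s): [2.22, 2.22, 2.57, 3.14, 3.14, 3.14].

INTERFACE

Orientations are given as [roll, pitch, yaw] about the fixed x, y, z axes, in that order (R = Rz(yaw) Ry(pitch) Rx(roll)).
In Python, from cell import manip, cams, job gives the robot as it stands.
- The arm moves only by the tool jog_arm, never from a script. Its argument "commands" is a list of rows, each an object of numbers: "dx", "dy", "dz": the shift along the tool's x, y, z each as a share of 40 mm, from -1 to 1; "ax", "ay", "az": the turn, a rotation vector about the tool's x, y, z each as a share of 10 degrees, from -1 to 1; "gripper": the closure, from 0 (fully open) to 1 (shut). A call has 1 to 10 rows; each row shifts and turns the commanded pose from where the row before left it, along the tool's axes as they then stand; what a row does not reach is not made up. A row lasts 1/8 s, in which the tool goes at most 62.5 mm and 10.7 degrees, less where a joint would pass 70% of its speed; a pose out of reach is approached as far as the arm can. A call with a number of a shift or a turn outside -1 to 1 is refused whole. A call with a gripper value outside its range is refused whole. The fingers move at their own pace and stop on an object; "squeeze" is the grip in N (left out, the last holds). Time passes only in rows, so rows that do not move let the fingers close. It gives the time, the measured TCP pose, the force, the opening and the grip force at its end, in the units of the state.
- manip.read_state(): the state, without advancing time (a new reading comes with each control period).
- cams.camera(name): name is "scene" or "top"; returns a dict with "image" (420x560x3 uint8, red, green, blue), "fx", "fy", "cx", "cy" (pixels), "dist_coeffs" ([k1, k2, p1, p2, k3] as OpenCV has them; the pictures are not rectified), "world_to_cam" (4x4, takes a point from world to camera coordinates). Camera axes: x right, y down, z forward; pixel columns grow to the right and rows downward; lengths in mm; the calibration is good to about 2 mm. A picture is of the moment at which its call begins. There is no depth.
- job.sign_off(): hands the job in; it is judged then, once.
The state is a dict: "clock": time; "joints": joint angles; "qd": joint speeds; "effort": joint torques, N m; "eef_pos": TCP position; "eef_rot": TCP orientation; "wrist_force": force on the tool from outside, world axes, zero at the start; "moment": the same for the moment, N m; "finger_gap": finger opening in mm; "finger_force": force on a finger pad.
Only numpy, scipy, OpenCV 4.12 (cv2) and the standard library are available. Lean on these libraries where they do the work, as an engineer would, in place of code of your own. Each camera call takes 0.05 s, during which the arm holds its last target. There are 200 camera calls.

## Working session

There is one attempt and no reset: what is moved stays moved. The work goes in short steps, Python scripts to look and compute and a tool call to move; the robot and the scene stay as the last step left them, time stands still between calls to the robot, and variables do not carry over. Pictures are saved under pics/ and viewed, at most 10 in all, crops included, and the job is handed in when it is done.

Besides the shell and the picture viewer there is one more tool, called after ">>>" as name(argument=value, ...) on one line, values as JSON. jog_arm: Moves the arm, as the interface text tells. Shift numbers are shares of 40 mm and turn numbers shares of 10 degrees, none past 1 either way. Its arguments: {"type":"object","properties":{"commands":{"type":"array"},"squeeze":{"type":"number"}},"required":["commands"]}

```bash
ls; mkdir -p pics
cat > h.py <<'E'
import numpy as np, cv2
from cell import manip, cams, job
def shot(n):
    c=cams.camera(n); c['K']=np.array([[c['fx'],0,c['cx']],[0,c['fy'],c['cy']],[0,0,1.]]); c['d']=np.array(c['dist_coeffs'],float); c['T']=np.array(c['world_to_cam'])
    return c
def ray(c,uv):
    p=cv2.undistortPoints(np.array(uv,float).reshape(-1,1,2),c['K'],c['d']).reshape(-1,2)
    R,t=c['T'][:3,:3],c['T'][:3,3]
    return -R.T@t, np.c_[p,np.ones(len(p))]@R
def onz(c,uv,z):
    o,d=ray(c,uv); return o+d*((z-o[2])/d[:,2])[:,None]
def proj(c,P):
    P=np.array(P,float).reshape(-1,3); return cv2.projectPoints(P,cv2.Rodrigues(c['T'][:3,:3])[0],c['T'][:3,3],c['K'],c['d'])[0].reshape(-1,2)
def tri(c1,u1,c2,u2):
    (o1,d1),(o2,d2)=ray(c1,u1),ray(c2,u2); d1,d2=d1[0],d2[0]
    s=np.linalg.lstsq(np.c_[d1,-d2],o2-o1,rcond=None)[0]
    a,b=o1+s[0]*d1,o2+s[1]*d2; return (a+b)/2,np.linalg.norm(a-b)
def save(c,f): cv2.imwrite('pics/'+f,c['image'][:,:,::-1])
E
python3 - <<'E'
from h import *
print(manip.nose_length, manip.read_state())
for n in('scene','top'):
    c=shot(n); save(c,n+'0.png'); np.savez('pics/'+n+'0.npz',**c)
    print(n,ray(c,[[280,210]]),c['fx'])
E
```

```text
pics
8.0 {'clock': 0.0, 'joints': array([-1.20657139e+00,  3.00457040e-01,  1.52158171e+00,  4.37934730e-07,
        1.32074754e+00, -6.66036845e-02]), 'qd': array([-0.00036118,  0.00044767, -0.00063738, -0.00068319, -0.00173425,
       -0.00123771]), 'effort': array([-6.27059180e-04, -5.31805551e+01, -3.52735162e+01,  7.08354707e-02,
        2.44275777e-02, -1.38765149e-04]), 'eef_pos': array([ 229.57856422, -499.45407131,  177.59381088]), 'eef_rot': array([-3.14040169e+00, -7.98654239e-05,  4.30828462e-01]), 'wrist_force': array([ 0.55588455, -0.28571262,  0.33707055]), 'moment': array([-0.00613095, -0.01927867, -0.01782095]), 'finger_force': 0.0, 'finger_gap': 94.19993196603329}
scene (array([980.17394618, 588.75857563, 700.81018343]), array([[-0.43519222, -0.59117099, -0.67907342]])) 388.666887725121
top (array([470.08239331,   8.36403948, 852.24561269]), array([[ 0.13838573,  0.00784801, -0.99045154]])) 387.4649042880472
```

View pics/scene0.png

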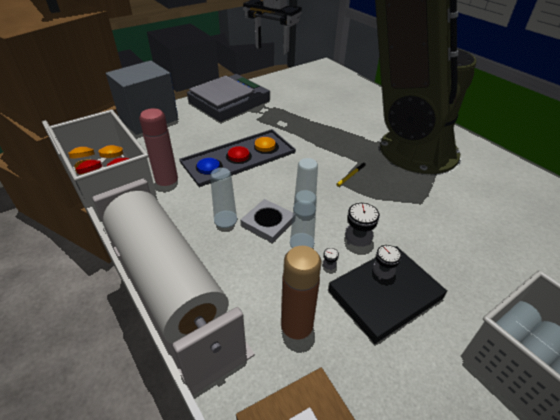

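View pics/top0.png

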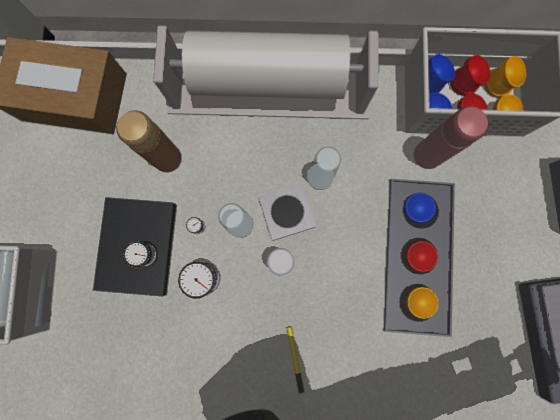

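The views show the amber lens at scene (265,144) and top (424,303). The gauge on the plate is at scene (388,255) and top (137,254). The nest pocket is at scene (268,217) and top (288,211), with tumblers at top (327,160), (235,217) and (280,261).

```bash
cat > m1.py <<'E'
from h import *
S=dict(np.load('pics/scene0.npz')); T=dict(np.load('pics/top0.npz'))
def blob(c,mask,seed,r=40):
    m=np.zeros(mask.shape,np.uint8); y,x=seed[1],seed[0]
    m[max(0,y-r):y+r,max(0,x-r):x+r]=mask[max(0,y-r):y+r,max(0,x-r):x+r]
    cs=cv2.findContours(m,cv2.RETR_EXTERNAL,cv2.CHAIN_APPROX_NONE)[0]
    k=max(cs,key=cv2.contourArea); return cv2.fitEllipse(cv2.convexHull(k)), k
def hsv(c): return cv2.cvtColor(c['image'],cv2.COLOR_RGB2HSV)
def sat(c): h=hsv(c); return ((h[...,1]>120)&(h[...,2]>50)).astype(np.uint8)
def white(c): h=hsv(c); return ((h[...,1]<60)&(h[...,2]>150)).astype(np.uint8)
def black(c): return (hsv(c)[...,2]<60).astype(np.uint8)
if __name__=='__main__':
    for n,fs,s,t,r in (('amber',sat,(265,144),(424,303),18),('red',sat,(238,154),(423,257),18),('blue',sat,(208,165),(420,208),18),('gauge',white,(388,255),(137,254),16),('pocket',black,(268,217),(288,211),20)):
        a=blob(S,fs(S),s,r)[0]; b=blob(T,fs(T),t,r)[0]
        print(n,np.round(a[0],1),np.round(a[1],1),np.round(b[0],1),np.round(b[1],1),*tri(S,[a[0]],T,[b[0]]))
    for n,u in (('S',(265,144)),('S',(388,255)),('S',(268,217))): pass
    big=lambda c,x,y,w,h,k: cv2.resize(c['image'][y:y+h,x:x+w,::-1],None,fx=k,fy=k,interpolation=cv2.INTER_CUBIC)
    A=big(S,180,125,265,210,3)[:600,:795]; cv2.imwrite('pics/cs.png',A)
    B=big(T,90,140,200,150,4); cv2.imwrite('pics/ct.png',B)
E
python3 m1.py
```

```text
amber [264.6 143.5] [15.4 21.3] [421.8 302.2] [31.2 33.1] [ 398.60044267 -292.56246065   12.4424387 ] 0.8087009724856766
red [238.  153.3] [15.6 22.2] [421.6 256. ] [30.7 31.6] [ 496.33740404 -293.74012534   11.90463875] 0.6647100685892563
blue [207.5 165.3] [16.8 23.1] [419.9 207.4] [29.7 31.1] [ 602.57899813 -291.83103021   11.05699534] 0.6164046288514377
gauge [387.6 246.9] [31.2 56.2] [135.7 253.7] [20.8 21.7] [481.9430799  288.12785027 107.94572901] 1.0103147634530463
pocket [267.8 216.9] [18.4 27.1] [286.7 211. ] [30.2 30.5] [5.84511999e+02 2.10000504e-01 2.04170745e+01] 0.20498634736852256
```

View pics/cs.png

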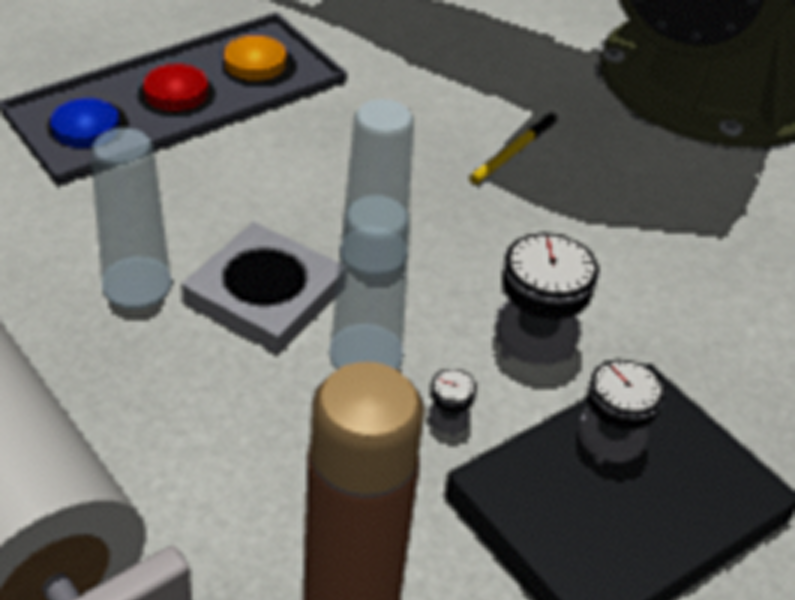

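View pics/ct.png

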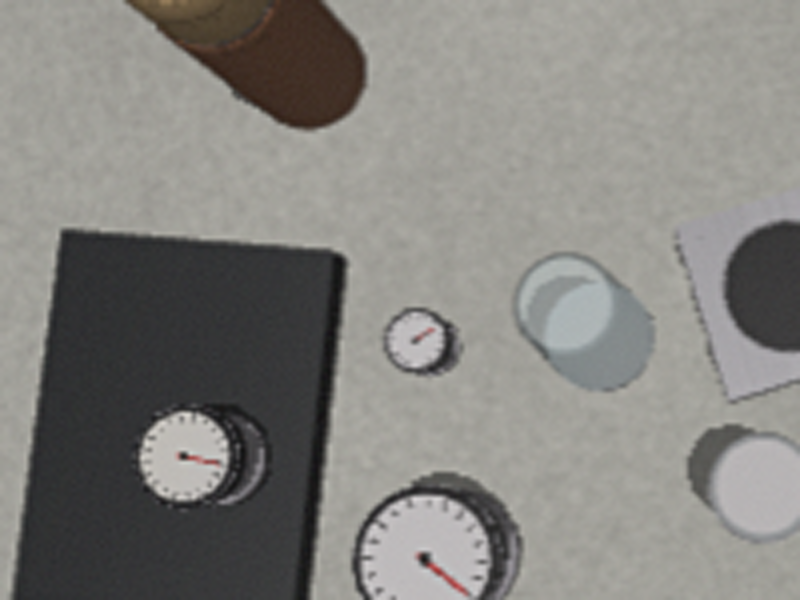

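Crop: the gauge's dial centre is near scene (388,254) and top (136.5,254). The three tumblers crowd the nest. Next I locate the tumblers and flasks and refine the dial.

```bash
cat > m2.py <<'E'
from h import *; from m1 import *
def dial(c,seed,r=22):
    g=hsv(c)[...,2]; m=(g>110).astype(np.uint8)
    x,y=seed; w=np.zeros_like(m); cv2.circle(w,seed,r,1,-1)
    n,l,st,ce=cv2.connectedComponentsWithStats(m*w,connectivity=4)
    d=min(range(1,n),key=lambda i:np.hypot(*(ce[i]-seed))-0.05*st[i,4] if st[i,4]>30 else 1e9)
    k=max(cv2.findContours((l==d).astype(np.uint8),cv2.RETR_EXTERNAL,cv2.CHAIN_APPROX_NONE)[0],key=cv2.contourArea)
    return cv2.fitEllipse(cv2.convexHull(k))
if __name__=='__main__':
    a=dial(S,(388,255),13); b=dial(T,(137,254),14); print('dial',a,b,tri(S,[a[0]],T,[b[0]]),onz(T,[b[0]],94),onz(S,[a[0]],94))
    for nm,p in (('tA',(225.7,220.7)),('tFront',(302,242))): print(nm,onz(S,[p],0)) 
    for nm,p in (('tA',(221,173)),('tFront',(305.7,197)),('tBack',(307.7,164))): print(nm,onz(S,[p],150),proj(T,onz(S,[p],150)))
    print('flask1/2 top', onz(T,[(472,122),(134,126)],200), onz(S,[(162,180),(298,330)],0))
    print('nest corners T',onz(T,[(259.5,198),(272,240),(314,226),(301,184)],22))
    print('small,large dials',onz(T,[(194,225),(197,280)],[60]*1),)
    print('plate corners',onz(T,[(105.5,197.5),(175,203),(167,296),(94,291)],30))
    print('tray c',onz(T,[(390,180),(454,183),(452,335),(384,332)],14))
E
python3 m2.py
```

```text
dial ((388.866943359375, 251.53009033203125), (18.542116165161133, 22.470703125), 113.97438049316406) ((135.63699340820312, 253.71128845214844), (21.634971618652344, 22.784799575805664), 35.8233528137207) (array([481.37248496, 292.74248508,  97.57961996]), np.float64(0.76982526564491)) [[481.69350514 293.79442576  94.        ]] [[478.0652007  291.20137026  94.        ]]
tA [[669.84942245 -66.95761043   0.        ]]
tFront [[553.29495106 102.73228661   0.        ]]
tA [[667.02927946 -70.52606747 150.        ]] [[326.93076547 158.71807009]]
tFront [[557.06496915 106.81492535 150.        ]] [[229.04015652 214.57592833]]
tBack [[478.27521562  14.3383969  150.        ]] [[278.30300386 259.41850253]]
flask1/2 top [[ 726.61103752 -318.22012856  200.        ]
 [ 702.47863394  273.80920393  200.        ]] [[ 7.37651165e+02 -3.15626187e+02 -1.13686838e-13]
 [ 7.05498744e+02  2.86121286e+02  0.00000000e+00]]
nest corners T [[611.10567959  60.2330238   22.        ]
 [520.71224039  30.16789394  22.        ]
 [553.45478995 -59.21204746  22.        ]
 [644.65341833 -29.16653953  22.        ]]
small,large dials [[544.52568108 190.56693413  60.        ]
 [433.10995772 178.17121813  60.        ]]
plate corners [[601.34337072 392.39182321  30.        ]
 [593.64361798 241.11902374  30.        ]
 [396.8083137  245.55534021  30.        ]
 [402.27394173 399.78398505  30.        ]]
tray c [[ 661.00787726 -225.55392627   14.        ]
 [ 658.41257484 -366.77626998   14.        ]
 [ 332.43581396 -354.32776091   14.        ]
 [ 334.62038011 -211.2406774    14.        ]]
```

>>> jog_arm(commands=[{"az": -1, "gripper": 0.17}, {"az": -1}, {"az": -1}, {"az": -1}, {"az": -1}, {"az": -1}, {"az": -1}, {"az": -1}, {"az": -1}, {"az": -1}])

```text
schema error: expected keys dx, dy, dz, ax, ay, az, gripper
```

```bash
cat >> h.py <<'E'
def delta(tgt,yaw=None):
    s=manip.read_state(); r,p,w=s['eef_rot']
    R=cv2.Rodrigues(np.array([0,0,w]))[0]@cv2.Rodrigues(np.array([0,p,0.]))[0]@cv2.Rodrigues(np.array([r,0,0.]))[0]
    d=R.T@(np.array(tgt)-s['eef_pos'])/40
    print('pos',s['eef_pos'].round(1),'rpy',np.degrees(s['eef_rot']).round(2),'t',round(s['clock'],2),'gap',round(s['finger_gap'],1),'F',np.round(s['wrist_force'],1),'ff',round(s['finger_force'],1))
    print('tool shift in 40mm shares',d.round(3), 'az tot', None if yaw is None else round((np.degrees(w)-yaw)/10,3))
E
python3 -c "
from h import *
delta([398.5,-292.5,60],138.6)"
```

```text
pos [ 229.6 -499.5  177.6] rpy [-1.7994e+02 -1.0000e-02  2.4680e+01] t 0.1 gap 93.9 F [-0.7 -0.1 -0.5] ff 0.0
tool shift in 40mm shares [ 5.998 -2.935  2.944] az tot -11.392
```

>>> jog_arm(commands=[{"dx": 0, "dy": 0, "dz": 0, "ax": 0, "ay": 0, "az": -1, "gripper": 0.17}, {"dx": 0, "dy": 0, "dz": 0, "ax": 0, "ay": 0, "az": -1, "gripper": 0.17}, {"dx": 0, "dy": 0, "dz": 0, "ax": 0, "ay": 0, "az": -1, "gripper": 0.17}, {"dx": 0, "dy": 0, "dz": 0, "ax": 0, "ay": 0, "az": -1, "gripper": 0.17}, {"dx": 0, "dy": 0, "dz": 0, "ax": 0, "ay": 0, "az": -1, "gripper": 0.17}, {"dx": 0, "dy": 0, "dz": 0, "ax": 0, "ay": 0, "az": -1, "gripper": 0.17}, {"dx": 0, "dy": 0, "dz": 0, "ax": 0, "ay": 0, "az": -1, "gripper": 0.17}, {"dx": 0, "dy": 0, "dz": 0, "ax": 0, "ay": 0, "az": -1, "gripper": 0.17}, {"dx": 0, "dy": 0, "dz": 0, "ax": 0, "ay": 0, "az": -1, "gripper": 0.17}, {"dx": 0, "dy": 0, "dz": 0, "ax": 0, "ay": 0, "az": -1, "gripper": 0.17}])

```text
clock: 1.35
eef_pos: [229.6, -499.6, 177.8]
eef_rot: [3.141, -0.001, 2.182]
wrist_force: [-0.2, -0.2, -0.4]
finger_gap: 78.0
finger_force: 0.0
```

>>> jog_arm(commands=[{"dx": 0, "dy": 0, "dz": 0, "ax": 0, "ay": 0, "az": -1, "gripper": 0.17}, {"dx": 0, "dy": 0, "dz": 0, "ax": 0, "ay": 0, "az": -0.39, "gripper": 0.17}, {"dx": 0, "dy": 0, "dz": 0, "ax": 0, "ay": 0, "az": 0, "gripper": 0.17}])

```text
clock: 1.72
eef_pos: [229.6, -499.6, 177.9]
eef_rot: [3.141, -0.001, 2.418]
wrist_force: [-0.2, 0.3, -0.3]
finger_gap: 77.9
finger_force: 0.0
```

```bash
python3 -c "
from h import *
delta([398.5,-292.5,80],138.6)"
```

```text
pos [ 229.6 -499.6  177.9] rpy [ 1.7998e+02 -3.0000e-02  1.3855e+02] t 1.73 gap 77.9 F [-0.2  0.3 -0.3] ff 0.0
tool shift in 40mm shares [0.261 6.675 2.448] az tot -0.005
```

>>> jog_arm(commands=[{"dx": 0.03, "dy": 0.83, "dz": 0.3, "ax": 0, "ay": 0, "az": 0, "gripper": 0.17}, {"dx": 0.03, "dy": 0.83, "dz": 0.3, "ax": 0, "ay": 0, "az": 0, "gripper": 0.17}, {"dx": 0.03, "dy": 0.83, "dz": 0.3, "ax": 0, "ay": 0, "az": 0, "gripper": 0.17}, {"dx": 0.03, "dy": 0.83, "dz": 0.3, "ax": 0, "ay": 0, "az": 0, "gripper": 0.17}, {"dx": 0.03, "dy": 0.83, "dz": 0.3, "ax": 0, "ay": 0, "az": 0, "gripper": 0.17}, {"dx": 0.03, "dy": 0.83, "dz": 0.3, "ax": 0, "ay": 0, "az": 0, "gripper": 0.17}, {"dx": 0.03, "dy": 0.83, "dz": 0.3, "ax": 0, "ay": 0, "az": 0, "gripper": 0.17}, {"dx": 0.03, "dy": 0.83, "dz": 0.3, "ax": 0, "ay": 0, "az": 0, "gripper": 0.17}, {"dx": 0, "dy": 0, "dz": 0, "ax": 0, "ay": 0, "az": 0, "gripper": 0.17}])

```text
clock: 2.85
eef_pos: [398.6, -292.7, 81.3]
eef_rot: [3.141, -0.002, 2.419]
wrist_force: [0.5, -0.2, 0.3]
finger_gap: 77.8
finger_force: 0.0
```

```bash
python3 -c "
from h import *
delta([398.5,-292.5,17],138.6)
c=shot('top'); s=shot('scene')
a=cv2.resize(c['image'][230:360,360:490,::-1],(400,400),interpolation=2); b=cv2.resize(s['image'][80:190,200:310,::-1],(400,400),interpolation=2)
cv2.imwrite('pics/p1.png',np.hstack([a,b]))"
```

```text
pos [ 398.6 -292.7   81.3] rpy [ 1.7999e+02 -1.0000e-01  1.3863e+02] t 2.85 gap 77.8 F [ 0.5 -0.2  0.3] ff 0.0
tool shift in 40mm shares [3.000e-03 1.000e-03 1.609e+00] az tot 0.003
```

View pics/p1.png

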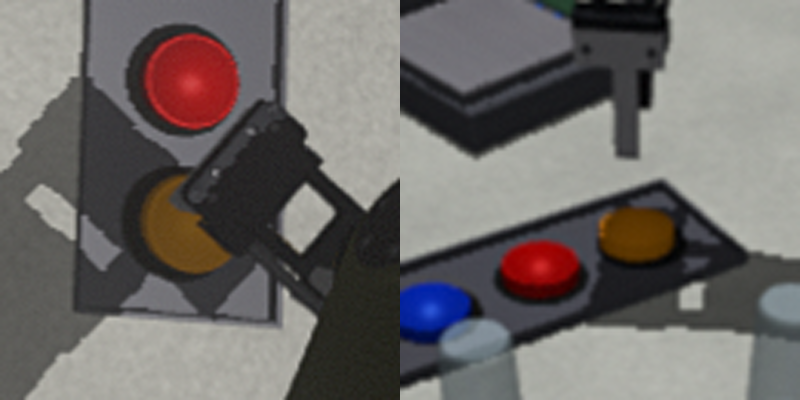

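The picture shows the gripper above the amber lens, with clear room around the skirt and red untouched. Descending.

>>> jog_arm(commands=[{"dx": 0, "dy": 0, "dz": 0.5, "ax": 0, "ay": 0, "az": 0, "gripper": 0.17}, {"dx": 0, "dy": 0, "dz": 0.5, "ax": 0, "ay": 0, "az": 0, "gripper": 0.17}, {"dx": 0, "dy": 0, "dz": 0.3, "ax": 0, "ay": 0, "az": 0, "gripper": 0.17}, {"dx": 0, "dy": 0, "dz": 0.2, "ax": 0, "ay": 0, "az": 0, "gripper": 0.17}, {"dx": 0, "dy": 0, "dz": 0.1, "ax": 0, "ay": 0, "az": 0, "gripper": 0.17}, {"dx": 0, "dy": 0, "dz": 0, "ax": 0, "ay": 0, "az": 0, "gripper": 0.17}])

```text
clock: 3.7
eef_pos: [398.2, -294.4, 18.3]
eef_rot: [-3.142, 0.0, 2.419]
wrist_force: [-0.1, -0.4, -0.2]
finger_gap: 77.6
finger_force: 0.0
```

```bash
python3 -c "
from h import *
delta([398.5,-292.5,17],138.6)"
```

```text
pos [ 398.2 -294.4   18.3] rpy [-1.8000e+02  1.0000e-02  1.3858e+02] t 3.7 gap 77.6 F [-0.1 -0.4 -0.2] ff 0.0
tool shift in 40mm shares [0.026 0.04  0.033] az tot -0.002
```

>>> jog_arm(commands=[{"dx": 0, "dy": 0, "dz": 0.03, "ax": 0, "ay": 0, "az": 0, "gripper": 0.2}, {"dx": 0, "dy": 0, "dz": 0, "ax": 0, "ay": 0, "az": 0, "gripper": 0.24}, {"dx": 0, "dy": 0, "dz": 0, "ax": 0, "ay": 0, "az": 0, "gripper": 0.28}, {"dx": 0, "dy": 0, "dz": 0, "ax": 0, "ay": 0, "az": 0, "gripper": 0.32}, {"dx": 0, "dy": 0, "dz": 0, "ax": 0, "ay": 0, "az": 0, "gripper": 0.4}, {"dx": 0, "dy": 0, "dz": 0, "ax": 0, "ay": 0, "az": 0, "gripper": 0.5}, {"dx": 0, "dy": 0, "dz": 0, "ax": 0, "ay": 0, "az": 0, "gripper": 0.5}, {"dx": 0, "dy": 0, "dz": 0, "ax": 0, "ay": 0, "az": 0, "gripper": 0.5}], squeeze=10)

```text
clock: 4.7
eef_pos: [398.2, -294.2, 16.9]
eef_rot: [-3.142, -0.0, 2.419]
wrist_force: [0.1, -0.1, -0.6]
finger_gap: 46.8
finger_force: 0.0
```

```bash
python3 -c "
from h import *
delta([583,0.4,130],138.6)
for i in range(3): print(manip.read_state()['eef_pos'])"
```

```text
pos [ 398.2 -294.2   16.9] rpy [-180.     -0.    138.58] t 4.7 gap 46.8 F [ 0.1 -0.1 -0.6] ff 0.0
tool shift in 40mm shares [ 1.407  8.58  -2.827] az tot -0.002
[ 398.18080706 -294.20488256   16.9290413 ]
[ 398.18080706 -294.20488256   16.9290413 ]
[ 398.18080706 -294.20488256   16.9290413 ]
```

```bash
python3 -c "
from h import *
c=shot('top'); s=shot('scene')
a=cv2.resize(c['image'][230:360,360:490,::-1],(400,400),interpolation=2); b=cv2.resize(s['image'][80:190,200:310,::-1],(400,400),interpolation=2)
cv2.imwrite('pics/p2.png',np.hstack([a,b]))
print(proj(c,[[398,-294,17],[398,-294,9]]),proj(s,[[398,-294,17],[398,-294,9]]))"
```

```text
[[423.41766956 302.5769669 ]
 [422.0578293  302.20903154]] [[264.56999291 142.09173392]
 [264.59245757 144.22356348]]
```

View pics/p2.png

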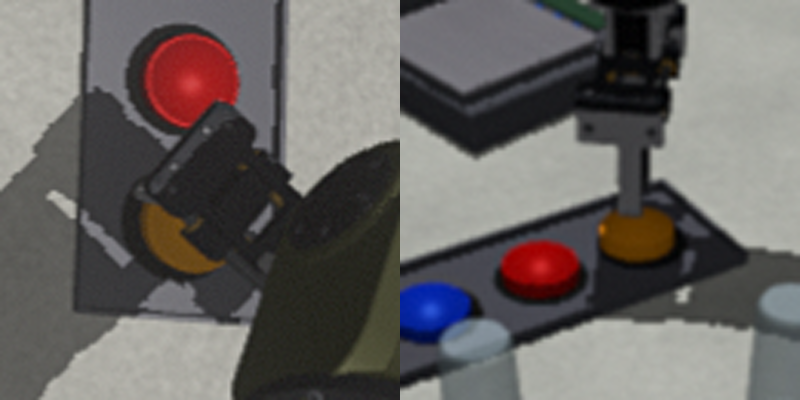

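The picture shows the fingers closed above the lens: the visible fingertip is at scene (263.8,138.6), not below the skirt's top. Measuring how high the tip really is.

```bash
python3 -c "
from h import *
s=shot('scene');c=shot('top')
for g in (23.4,30,36):
  for z in (0,9,20,30,40): print(g,z,proj(s,[[398.2+g*.661,-294.2+g*.75,z]]).round(1),proj(c,[[398.2+g*.661,-294.2+g*.75,z]]).round(1))
print(manip.nose_length,manip.read_state()['joints'],[x for x in dir(manip) if x[0]!='_'])"
```

```text
23.4 0 [[263.5 150.7]] [[412.4 294.2]]
23.4 9 [[263.5 148.3]] [[413.9 294.5]]
23.4 20 [[263.5 145.3]] [[415.6 294.9]]
23.4 30 [[263.4 142.6]] [[417.3 295.3]]
23.4 40 [[263.4 139.9]] [[418.9 295.7]]
30 0 [[263.3 151.9]] [[410.1 292.1]]
30 9 [[263.2 149.5]] [[411.5 292.4]]
30 20 [[263.2 146.5]] [[413.2 292.8]]
30 30 [[263.2 143.8]] [[414.9 293.1]]
30 40 [[263.1 141. ]] [[416.5 293.5]]
36 0 [[263.  152.9]] [[408.  290.2]]
36 9 [[263.  150.5]] [[409.4 290.4]]
36 20 [[262.9 147.6]] [[411.1 290.8]]
36 30 [[262.9 144.9]] [[412.7 291.1]]
36 40 [[262.9 142.1]] [[414.3 291.5]]
8.0 [-7.10373399e-01  3.83889521e-01  1.82574484e+00 -4.81963364e-06
  9.32013834e-01 -1.55831402e+00] ['Unreachable', 'nose_length', 'read_state']
```

>>> jog_arm(commands=[{"dx": 0, "dy": 0, "dz": -0.3, "ax": 0, "ay": 0, "az": 0, "gripper": 0.17}, {"dx": 0, "dy": 0, "dz": -0.7, "ax": 0, "ay": 0, "az": 0, "gripper": 0.17}, {"dx": 0, "dy": 0, "dz": -1, "ax": 0, "ay": 0, "az": 0, "gripper": 0.17}, {"dx": 0, "dy": 0, "dz": -1, "ax": 0, "ay": 0, "az": 0, "gripper": 0.17}, {"dx": 0, "dy": 0, "dz": 0, "ax": 0, "ay": 0, "az": 0, "gripper": 0.17}])

```text
clock: 5.52
eef_pos: [399.3, -295.1, 140.4]
eef_rot: [3.141, 0.006, 2.419]
wrist_force: [0.0, 0.1, -0.0]
finger_gap: 77.8
finger_force: 0.0
```

```bash
python3 -c "
from h import *
delta([398.5,-293.5,17],138.6)
c=shot('top'); s=shot('scene')
p=manip.read_state()['eef_pos']
b=s['image'].copy(); u=proj(s,[p+[45*.661*k,45*.75*k,-8] for k in(1,-1)]+[p]); print(u, proj(c,[p]))
for q in u: cv2.circle(b,tuple(int(round(v)) for v in q),1,(0,255,0),-1)
a=c['image'].copy(); u=proj(c,[p+[45*.661*k,45*.75*k,-8] for k in(1,-1)]+[p]);print(u)
for q in u: cv2.circle(a,tuple(int(round(v)) for v in q),1,(0,255,0),-1)
a=cv2.resize(a[220:370,360:510,::-1],(400,400),interpolation=2); b=cv2.resize(b[60:180,200:320,::-1],(400,400),interpolation=2)
cv2.imwrite('pics/p3.png',np.hstack([a,b]))"
```

```text
pos [ 399.3 -295.1  140.4] rpy [179.99   0.34 138.58] t 5.53 gap 77.8 F [ 0.   0.1 -0. ] ff 0.0
tool shift in 40mm shares [0.059 0.017 3.085] az tot -0.002
[[262.11244879 117.64113061]
 [266.1469963  102.97966462]
 [264.16060425 107.65996308]] [[447.58799396 309.04916353]]
[[427.03449526 291.50689697]
 [464.59258242 325.7456091 ]
 [447.58799396 309.04916353]]
```

View pics/p3.png

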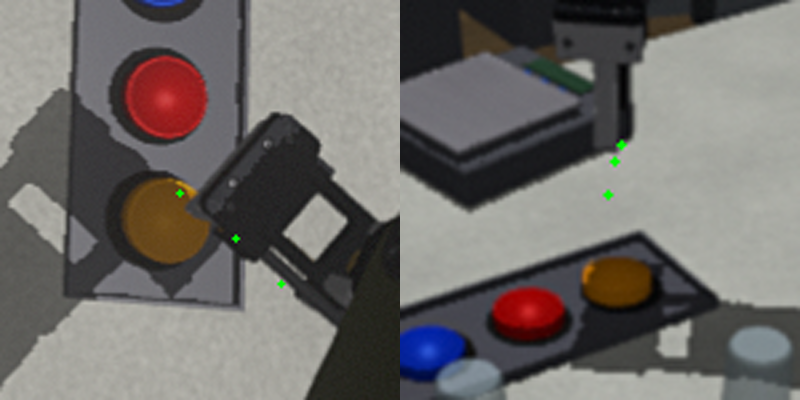

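The picture shows the near fingertip at scene (261.8,105) and top (436,297.6). That is well above the positions I projected (green marks), so the tool sits about 40 mm higher than reported. I'll quantify it.

```bash
python3 -c "
from h import *
c=shot('top'); s=shot('scene'); np.savez('pics/s3.npz',**s); np.savez('pics/t3.npz',**c)
p=manip.read_state()['eef_pos']
print(tri(s,[(261.8,105)],c,[(436.1,297.6)]))
for dz in (25,30,35,40,45,50):
  print(dz,[(proj(s,[p+[g*.661,g*.75,-8+dz]]).round(1)) for g in (39,51.5)],[(proj(c,[p+[g*.661+h*.75,g*.75-h*.661,-8+dz]]).round(1).tolist()) for g in (39,51.5) for h in (-8,8)])
g=cv2.cvtColor(s['image'],cv2.COLOR_RGB2GRAY)
print(g[95:112,255:272])
"
```

```text
(array([ 422.06593426, -264.72202527,  164.86424959]), np.float64(5.760305751676712))
25 [array([[262.4, 109.1]]), array([[261.8, 111.3]])] [[[431.6, 298.3]], [[437.4, 291.6]], [[426.2, 293.5]], [[432.0, 286.8]]]
30 [array([[262.4, 107.5]]), array([[261.8, 109.7]])] [[[432.6, 298.6]], [[438.5, 291.8]], [[427.3, 293.7]], [[433.1, 286.9]]]
35 [array([[262.4, 106. ]]), array([[261.8, 108.1]])] [[[433.8, 298.8]], [[439.7, 292.0]], [[428.3, 293.9]], [[434.2, 287.1]]]
40 [array([[262.4, 104.3]]), array([[261.8, 106.4]])] [[[434.9, 299.1]], [[440.8, 292.2]], [[429.4, 294.1]], [[435.3, 287.3]]]
45 [array([[262.4, 102.7]]), array([[261.7, 104.8]])] [[[436.0, 299.4]], [[442.0, 292.5]], [[430.5, 294.3]], [[436.5, 287.4]]]
50 [array([[262.3, 101.1]]), array([[261.7, 103.2]])] [[[437.2, 299.6]], [[443.2, 292.7]], [[431.6, 294.6]], [[437.6, 287.6]]]
[[ 67  64  59  58  62  62  64  63  65  60  41  28  26  19  53 125 164]
 [ 57  49  43  47  61  63  62  63  65  61  43  29  23  21  52 125 165]
 [ 38  29  31  44  61  63  64  64  64  60  44  28  22  20  52 124 165]
 [ 26  25  26  43  59  63  64  63  64  
[... 255 characters left out ...]
 26  42  60  64  63  65  63  59  43  53  87 110 150 169 171]
 [ 25  25  25  39  60  65  62  63  63  59  65 106 155 166 171 172 171]
 [ 25  24  23  33  52  59  58  59  58  57  90 154 175 174 172 172 172]
 [ 24  26  26  36  47  48  56  52  50  53  98 160 174 172 170 171 172]
 [ 34  41  47  64  86  95 108 101  97  98 125 165 172 172 169 171 170]
 [ 65  89  95 111 153 166 167 164 165 164 165 173 175 172 171 172 170]
 [112 153 164 166 174 174 172 172 172 171 172 173 173 171 171 170 171]
 [166 175 177 176 174 171 169 171 171 170 170 171 172 171 171 171 172]
 [175 175 172 174 172 171 168 170 172 171 170 171 171 172 171 171 170]
 [170 169 170 170 171 171 169 169 169 169 171 169 172 171 169 168 168]]
```

>>> jog_arm(commands=[{"dx": 0.06, "dy": 0.03, "dz": 0.5, "ax": 0, "ay": 0, "az": 0, "gripper": 0.17}, {"dx": 0, "dy": 0, "dz": 0.8, "ax": 0, "ay": 0, "az": 0, "gripper": 0.17}, {"dx": 0, "dy": 0, "dz": 0.8, "ax": 0, "ay": 0, "az": 0, "gripper": 0.17}, {"dx": 0, "dy": 0, "dz": 0.5, "ax": 0, "ay": 0, "az": 0, "gripper": 0.17}, {"dx": 0, "dy": 0, "dz": 0.3, "ax": 0, "ay": 0, "az": 0, "gripper": 0.17}, {"dx": 0, "dy": 0, "dz": 0.1, "ax": 0, "ay": 0, "az": 0, "gripper": 0.17}, {"dx": 0, "dy": 0, "dz": 0, "ax": 0, "ay": 0, "az": 0, "gripper": 0.17}])

```text
clock: 6.6
eef_pos: [397.2, -291.8, 17.1]
eef_rot: [-3.142, 0.0, 2.419]
wrist_force: [-0.5, -0.1, 0.9]
finger_gap: 78.0
finger_force: 0.0
```

```bash
cat > tip.py <<'E'
from h import *
delta([398.5,-293,-21],138.6)
s=shot('scene'); p=manip.read_state()['eef_pos']
for dz in (36,40,44): print(dz,[proj(s,[p+[g*.661+h*.75,g*.75-h*.661,-8+dz]]).round(1).tolist() for g in (51.5,) for h in (-8,8)])
print(s['image'][134:156:1,257:268].sum(2)//3); print(s['image'][134:156,262])
E
python3 tip.py
```

```text
pos [ 397.2 -291.8   17.1] rpy [-180.      0.    138.58] t 6.6 gap 78.0 F [-0.5 -0.1  0.9] ff 0.0
tool shift in 40mm shares [-0.044 -0.002  0.953] az tot -0.002
36 [[[265.4, 143.8]], [[260.2, 143.4]]]
40 [[[265.4, 142.7]], [[260.1, 142.3]]]
44 [[[265.4, 141.6]], [[260.1, 141.2]]]
[[64 43 32 56 64 65 66 67 62 50 59]
 [25 22 28 56 66 65 64 66 62 42 44]
 [37 35 36 58 66 65 64 66 61 40 33]
 [67 65 50 59 65 66 64 66 62 44 39]
 [70 69 57 63 66 65 65 66 62 46 44]
 [59 49 53 64 66 66 66 66 63 48 47]
 [44 44 53 63 65 63 65 65 63 53 49]
 [44 46 53 60 58 56 60 60 58 53 51]
 [46 47 50 54 51 50 50 52 51 50 51]
 [47 48 48 50 52 51 52 51 51 51 50]
 [48 50 51 50 51 51 52 52 51 52 53]
 [48 49 51 52 52 54 52 54 53 53 51]
 [44 48 50 52 53 52 53 53 53 53 53]
 [46 45 48 50 50 52 51 53 54 52 51]
 [45 48 48 48 48 49 48 49 49 49 48]
 [37 44 46 48 47 49 50 49 48 49 49]
 [17 27 34 43 45 49 47 47 46 48 48]
 [11 12 14 20 26 33 35 36 38 36 31]
 [26 18 11 10  9 13 14 14 13 14 12]
 [30 27 27 22 16 13 11 10  9 11 11]
 [28 30 30 31 29 27 27 28 28 27 28]
 [28 30 30 31 31 31 28 30 31 31 30]]
[[ 64  64  67]
 [ 65  64  66]
 [ 64  64  67]
 [ 65  66  68]
 [ 65  64  67]
 [ 65  66  68]
 [ 61  63  67]
 [ 57  55  56]
 [ 72  52  28]
 [ 94  56   4]
 [ 97  56   0]
 [100  60   4]
 [ 99  58   1]
 [ 97  58   3]
 [ 92  55   2]
 [ 93  54   0]
 [ 90  54   3]
 [ 61  36   2]
 [ 21  13   6]
 [ 11  13  17]
 [ 26  26  29]
 [ 30  30  34]]
```

>>> jog_arm(commands=[{"dx": -0.04, "dy": 0, "dz": 0.2, "ax": 0, "ay": 0, "az": 0, "gripper": 0.17}, {"dx": 0, "dy": 0, "dz": 0.25, "ax": 0, "ay": 0, "az": 0, "gripper": 0.17}, {"dx": 0, "dy": 0, "dz": 0.2, "ax": 0, "ay": 0, "az": 0, "gripper": 0.17}, {"dx": 0, "dy": 0, "dz": 0.15, "ax": 0, "ay": 0, "az": 0, "gripper": 0.17}, {"dx": 0, "dy": 0, "dz": 0.1, "ax": 0, "ay": 0, "az": 0, "gripper": 0.17}, {"dx": 0, "dy": 0, "dz": 0.05, "ax": 0, "ay": 0, "az": 0, "gripper": 0.17}, {"dx": 0, "dy": 0, "dz": 0, "ax": 0, "ay": 0, "az": 0, "gripper": 0.17}])

```text
clock: 7.52
eef_pos: [398.4, -292.8, -21.1]
eef_rot: [3.142, -0.0, 2.419]
wrist_force: [-0.5, 0.1, 0.2]
finger_gap: 78.2
finger_force: 0.0
```

```bash
python3 tip.py
```

```text
pos [ 398.4 -292.8  -21.1] rpy [180.    -0.   138.58] t 7.53 gap 78.2 F [-0.5  0.1  0.2] ff 0.0
tool shift in 40mm shares [-0.006 -0.003 -0.002] az tot -0.002
36 [[[265.0, 154.3]], [[259.9, 153.9]]]
40 [[[265.0, 153.2]], [[259.9, 152.8]]]
44 [[[265.0, 152.1]], [[259.9, 151.8]]]
[[63 43 54 64 65 65 68 66 58 29  5]
 [25 31 54 64 66 66 66 66 60 28  8]
 [34 32 48 61 66 66 65 67 61 34 15]
 [68 45 50 64 65 66 65 66 63 48 38]
 [80 52 50 62 67 66 66 67 62 53 44]
 [55 47 54 63 65 65 66 67 62 53 47]
 [42 45 56 64 64 65 66 66 61 54 48]
 [45 49 56 63 65 67 65 64 61 54 50]
 [46 48 56 64 65 67 65 65 61 54 49]
 [48 49 57 66 66 65 67 66 63 54 51]
 [48 51 57 63 67 66 66 65 61 56 52]
 [48 51 56 65 66 66 66 66 61 57 51]
 [47 47 51 62 66 66 67 65 60 56 53]
 [44 45 48 61 67 65 65 65 63 54 53]
 [45 46 55 63 68 65 67 65 61 53 51]
 [38 43 55 65 68 65 66 65 63 53 48]
 [19 28 44 63 67 65 67 67 63 52 45]
 [12 12 30 56 63 65 65 65 61 43 29]
 [26 16 19 36 42 46 50 51 46 26 14]
 [29 27 26 24 21 22 23 22 22 15 12]
 [29 30 31 29 26 25 25 25 26 28 29]
 [30 30 29 30 29 29 31 31 30 31 29]]
[[65 65 67]
 [66 66 68]
 [65 65 68]
 [66 65 69]
 [65 65 68]
 [64 65 67]
 [65 64 67]
 [66 66 69]
 [66 67 68]
 [65 65 66]
 [65 65 68]
 [65 65 68]
 [65 65 68]
 [64 64 68]
 [65 65 67]
 [65 65 67]
 [65 65 67]
 [65 65 67]
 [46 46 48]
 [22 22 23]
 [25 24 28]
 [28 28 32]]
```

>>> jog_arm(commands=[{"dx": 0, "dy": 0, "dz": 0.05, "ax": 0, "ay": 0, "az": 0, "gripper": 0.17}, {"dx": 0, "dy": 0, "dz": 0, "ax": 0, "ay": 0, "az": 0, "gripper": 0.21}, {"dx": 0, "dy": 0, "dz": 0, "ax": 0, "ay": 0, "az": 0, "gripper": 0.25}, {"dx": 0, "dy": 0, "dz": 0, "ax": 0, "ay": 0, "az": 0, "gripper": 0.29}, {"dx": 0, "dy": 0, "dz": 0, "ax": 0, "ay": 0, "az": 0, "gripper": 0.33}, {"dx": 0, "dy": 0, "dz": 0, "ax": 0, "ay": 0, "az": 0, "gripper": 0.4}, {"dx": 0, "dy": 0, "dz": 0, "ax": 0, "ay": 0, "az": 0, "gripper": 0.4}], squeeze=10)

```text
clock: 8.45
eef_pos: [398.4, -292.8, -23.0]
eef_rot: [3.142, 0.0, 2.419]
wrist_force: [0.0, 0.0, 1.8]
finger_gap: 65.2
finger_force: 10.3
```

>>> jog_arm(commands=[{"dx": 0, "dy": 0, "dz": -0.05, "ax": 0, "ay": 0, "az": 0, "gripper": 0.4}, {"dx": 0, "dy": 0, "dz": -0.1, "ax": 0, "ay": 0, "az": 0, "gripper": 0.4}, {"dx": 0, "dy": 0, "dz": -0.25, "ax": 0, "ay": 0, "az": 0, "gripper": 0.4}, {"dx": 0, "dy": 0, "dz": -0.5, "ax": 0, "ay": 0, "az": 0, "gripper": 0.4}, {"dx": 0, "dy": 0, "dz": -0.7, "ax": 0, "ay": 0, "az": 0, "gripper": 0.4}, {"dx": 0, "dy": 0, "dz": -0.7, "ax": 0, "ay": 0, "az": 0, "gripper": 0.4}, {"dx": 0, "dy": 0, "dz": -0.4, "ax": 0, "ay": 0, "az": 0, "gripper": 0.4}, {"dx": 0, "dy": 0, "dz": -0.1, "ax": 0, "ay": 0, "az": 0, "gripper": 0.4}, {"dx": 0, "dy": 0, "dz": 0, "ax": 0, "ay": 0, "az": 0, "gripper": 0.4}])

```text
clock: 9.57
eef_pos: [398.2, -292.6, 88.4]
eef_rot: [3.142, -0.001, 2.419]
wrist_force: [-1.4, 0.0, -0.8]
finger_gap: 65.8
finger_force: 10.0
```

```bash
python3 -c "
from h import *
delta([583,0.4,90],138.6)"
```

```text
pos [ 398.2 -292.6   88.4] rpy [ 1.8000e+02 -4.0000e-02  1.3858e+02] t 9.57 gap 65.8 F [-1.4  0.  -0.8] ff 10.0
tool shift in 40mm shares [ 1.381  8.55  -0.038] az tot -0.002
```

>>> jog_arm(commands=[{"dx": 0.04, "dy": 0.25, "dz": 0, "ax": 0, "ay": 0, "az": 0, "gripper": 0.4}, {"dx": 0.08, "dy": 0.5, "dz": 0, "ax": 0, "ay": 0, "az": 0, "gripper": 0.4}, {"dx": 0.1, "dy": 0.7, "dz": 0, "ax": 0, "ay": 0, "az": 0, "gripper": 0.4}, {"dx": 0.13, "dy": 0.75, "dz": 0, "ax": 0, "ay": 0, "az": 0, "gripper": 0.4}, {"dx": 0.13, "dy": 0.75, "dz": 0, "ax": 0, "ay": 0, "az": 0, "gripper": 0.4}, {"dx": 0.13, "dy": 0.75, "dz": 0, "ax": 0, "ay": 0, "az": 0, "gripper": 0.4}, {"dx": 0.13, "dy": 0.75, "dz": 0, "ax": 0, "ay": 0, "az": 0, "gripper": 0.4}, {"dx": 0.13, "dy": 0.75, "dz": 0, "ax": 0, "ay": 0, "az": 0, "gripper": 0.4}, {"dx": 0.13, "dy": 0.75, "dz": 0, "ax": 0, "ay": 0, "az": 0, "gripper": 0.4}, {"dx": 0.13, "dy": 0.75, "dz": 0, "ax": 0, "ay": 0, "az": 0, "gripper": 0.4}])

```text
clock: 10.82
eef_pos: [541.9, -60.3, 88.1]
eef_rot: [-3.141, -0.001, 2.419]
wrist_force: [-0.4, -0.0, -0.2]
finger_gap: 65.9
finger_force: 10.0
```

>>> jog_arm(commands=[{"dx": 0.12, "dy": 0.75, "dz": 0, "ax": 0, "ay": 0, "az": 0, "gripper": 0.4}, {"dx": 0.1, "dy": 0.6, "dz": 0, "ax": 0, "ay": 0, "az": 0, "gripper": 0.4}, {"dx": 0.07, "dy": 0.4, "dz": 0, "ax": 0, "ay": 0, "az": 0, "gripper": 0.4}, {"dx": 0.03, "dy": 0.1, "dz": 0, "ax": 0, "ay": 0, "az": 0, "gripper": 0.4}, {"dx": 0, "dy": 0, "dz": 0, "ax": 0, "ay": 0, "az": 0, "gripper": 0.4}, {"dx": 0, "dy": 0, "dz": 0, "ax": 0, "ay": 0, "az": 0, "gripper": 0.4}])

```text
clock: 11.58
eef_pos: [580.9, 1.4, 89.0]
eef_rot: [-3.141, -0.0, 2.418]
wrist_force: [-0.8, 0.3, -0.1]
finger_gap: 65.6
finger_force: 10.0
```

```bash
python3 -c "
from h import *; from m1 import blob,sat
delta([583,0.4,90],138.6)
c=shot('top'); s=shot('scene')
p=manip.read_state()['eef_pos']
print('lens pred',proj(s,[p+[0,0,41-8-6+8]]),proj(c,[p+[0,0,35]]))
for z,cc in ((0,s),(0,c)):
  u=proj(cc,[p+[0,0,35]])[0].astype(int)
  h=cv2.cvtColor(cc['image'],cv2.COLOR_RGB2HSV); m=((h[...,0]>8)&(h[...,0]<28)&(h[...,1]>150)&(h[...,2]>60)).astype(np.uint8)
  try: print(blob(cc,m,tuple(u),30)[0])
  except Exception as e: print(e)
cv2.imwrite('pics/p4.png',np.hstack([cv2.resize(c['image'][130:290,210:370,::-1],(400,400),interpolation=2),cv2.resize(s['image'][130:260,200:330,::-1],(400,400),interpolation=2)]))"
```

```text
pos [580.9   1.4  89. ] rpy [-179.99   -0.    138.54] t 11.57 gap 65.6 F [-0.8  0.3 -0.1] ff 10.0
tool shift in 40mm shares [-0.057  0.016 -0.026] az tot -0.006
lens pred [[269.26130066 184.81897228]] [[286.77841388 205.42304805]]
((273.8712463378906, 185.732177734375), (17.41438102722168, 18.84723663330078), 12.33731746673584)
((273.3616943359375, 209.3474578857422), (4.981441974639893, 10.868133544921875), 115.14521026611328)
```

View pics/p4.png

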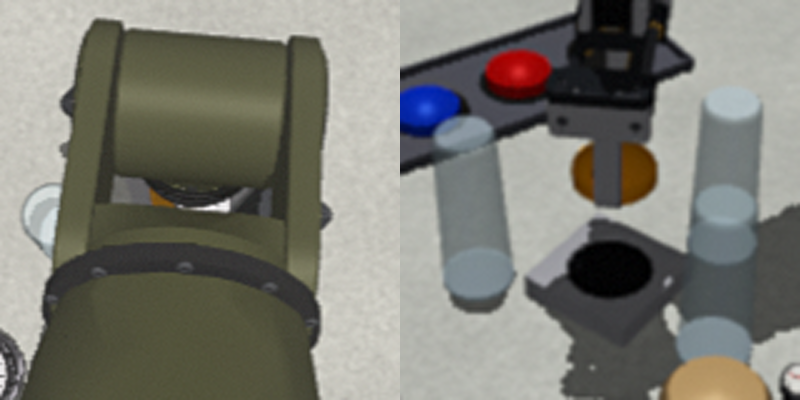

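The picture shows the lens held level above the pocket, about (270,185) in scene, and the top view is blocked by the arm. Measuring the sideways offset from the lens and pocket extents.

```bash
cat > lat.py <<'E'
from h import *
def ext(c,m,box):
    x0,y0,x1,y1=box; k=cv2.resize(c['image'],None,fx=1,fy=1); pts=np.argwhere(m[y0:y1,x0:x1])[:,::-1]+[x0,y0]
    return pts
s=shot('scene'); h=cv2.cvtColor(s['image'],cv2.COLOR_RGB2HSV)
m=((h[...,0]>8)&(h[...,0]<28)&(h[...,1]>150)&(h[...,2]>40))
p=manip.read_state()['eef_pos']; u=proj(s,[p+[0,0,35]])[0].astype(int)
P=ext(s,m,(u[0]-22,u[1]-22,u[0]+22,u[1]+22)); hu=cv2.convexHull(P.astype(np.float32))
print('lens ext',P.min(0),P.max(0),'ell',cv2.fitEllipse(hu))
th=np.radians(np.arange(0,360,10)); 
def ring(cx,cy,z,r): return np.c_[cx+r*np.cos(th),cy+r*np.sin(th),np.full(36,z)]
t=p[2]+41-8-6
Q=np.vstack([proj(s,ring(p[0],p[1],t,33)),proj(s,ring(p[0],p[1],t+14,33)),proj(s,ring(p[0],p[1],t+20,22))]).astype(np.float32)
print('pred ext',Q.min(0),Q.max(0),cv2.fitEllipse(cv2.convexHull(Q)))
E
python3 lat.py
```

```text
lens ext [256 176] [282 195] ell ((269.27313232421875, 185.37586975097656), (20.57355499267578, 27.241958618164062), 91.8653335571289)
pred ext [255.14392 174.22437] [283.35452 196.59702] ((269.25982666015625, 185.38775634765625), (22.710142135620117, 29.59970474243164), 90.2295913696289)
```

```bash
python3 -c "
from h import *; from m1 import *
print(onz(S,[(267.8,216.9)],20.5),onz(T,[(286.7,211)],20.5))
delta([584.3,0.3,-2],138.6)"
```

```text
[[5.84547687e+02 6.73098049e-02 2.05000000e+01]] [[5.84526997e+02 3.80493984e-01 2.05000000e+01]]
pos [581.    1.6  89. ] rpy [180.     0.   138.55] t 11.72 gap 65.9 F [ 0.1  0.2 -0.5] ff 10.0
tool shift in 40mm shares [-0.083  0.03   2.276] az tot -0.005
```

>>> jog_arm(commands=[{"dx": -0.09, "dy": 0.03, "dz": 0.3, "ax": 0, "ay": 0, "az": 0, "gripper": 0.4}, {"dx": 0, "dy": 0, "dz": 0.5, "ax": 0, "ay": 0, "az": 0, "gripper": 0.4}, {"dx": 0, "dy": 0, "dz": 0.5, "ax": 0, "ay": 0, "az": 0, "gripper": 0.4}, {"dx": 0, "dy": 0, "dz": 0.4, "ax": 0, "ay": 0, "az": 0, "gripper": 0.4}, {"dx": 0, "dy": 0, "dz": 0.3, "ax": 0, "ay": 0, "az": 0, "gripper": 0.4}, {"dx": 0, "dy": 0, "dz": 0.1, "ax": 0, "ay": 0, "az": 0, "gripper": 0.4}, {"dx": 0, "dy": 0, "dz": 0, "ax": 0, "ay": 0, "az": 0, "gripper": 0.4}])

```text
clock: 12.6
eef_pos: [584.8, 0.6, 5.1]
eef_rot: [3.141, 0.0, 2.419]
wrist_force: [-0.4, -0.4, -1.0]
finger_gap: 65.7
finger_force: 10.0
```

```bash
python3 lat.py; python3 -c "
from h import *
delta([584.4,0.3,-8],138.6)"
```

```text
lens ext [255 206] [280 223] ell ((267.92010498046875, 213.00936889648438), (20.48206329345703, 27.05995750427246), 88.26903533935547)
pred ext [254.44482 200.76501] [281.01608 222.89333] ((267.75006103515625, 211.80860900878906), (22.442480087280273, 27.69990348815918), 89.78038024902344)
pos [584.9   0.6   5.4] rpy [1.7998e+02 3.0000e-02 1.3858e+02] t 12.65 gap 65.8 F [-0.1  0.3  0.1] ff 10.0
tool shift in 40mm shares [ 0.005 -0.014  0.334] az tot -0.002
```

>>> jog_arm(commands=[{"dx": 0, "dy": 0, "dz": 0.12, "ax": 0, "ay": 0, "az": 0, "gripper": 0.4}, {"dx": 0, "dy": 0, "dz": 0.1, "ax": 0, "ay": 0, "az": 0, "gripper": 0.4}, {"dx": 0, "dy": 0, "dz": 0.04, "ax": 0, "ay": 0, "az": 0, "gripper": 0.4}, {"dx": 0, "dy": 0, "dz": 0, "ax": 0, "ay": 0, "az": 0, "gripper": 0.4}])

```text
clock: 13.15
eef_pos: [584.6, 0.6, -5.2]
eef_rot: [3.142, 0.0, 2.419]
wrist_force: [-2.2, -0.2, 3.4]
finger_gap: 65.6
finger_force: 12.6
```

>>> jog_arm(commands=[{"dx": 0, "dy": 0, "dz": 0.03, "ax": 0, "ay": 0, "az": 0, "gripper": 0.4}, {"dx": 0, "dy": 0, "dz": 0, "ax": 0, "ay": 0, "az": 0, "gripper": 0.4}])

```text
clock: 13.4
eef_pos: [584.8, 0.6, -5.6]
eef_rot: [3.141, 0.0, 2.419]
wrist_force: [-7.0, -0.4, 14.3]
finger_gap: 66.0
finger_force: 19.2
```

>>> jog_arm(commands=[{"dx": 0, "dy": 0, "dz": 0.03, "ax": 0, "ay": 0, "az": 0, "gripper": 0.4}, {"dx": 0, "dy": 0, "dz": 0, "ax": 0, "ay": 0, "az": 0, "gripper": 0.4}])

```text
clock: 13.65
eef_pos: [585.0, 0.6, -5.9]
eef_rot: [3.141, 0.001, 2.419]
wrist_force: [-12.7, -0.0, 23.3]
finger_gap: 65.9
finger_force: 26.2
```

>>> jog_arm(commands=[{"dx": 0, "dy": 0, "dz": -0.1, "ax": 0, "ay": 0, "az": 0, "gripper": 0.4}, {"dx": 0.045, "dy": -0.04, "dz": -0.02, "ax": 0, "ay": 0, "az": 0, "gripper": 0.4}, {"dx": 0, "dy": 0, "dz": 0, "ax": 0, "ay": 0, "az": 0, "gripper": 0.4}])

```text
clock: 14.02
eef_pos: [582.0, 0.6, -3.3]
eef_rot: [-3.141, -0.0, 2.419]
wrist_force: [0.2, -1.0, -1.0]
finger_gap: 65.8
finger_force: 10.0
```

```bash
python3 lat.py; python3 -c "
from h import *
s=shot('scene'); delta([582.5,0.4,-8],138.6)
cv2.imwrite('pics/p5.png',cv2.resize(s['image'][180:250,220:320,::-1],(800,560),interpolation=2))"
```

```text
lens ext [256 209] [281 225] ell ((268.8249816894531, 214.6844482421875), (21.28204917907715, 26.328369140625), 86.52284240722656)
pred ext [255.51944 202.89247] [281.89236 224.93985] ((268.71966552734375, 213.8959197998047), (22.358854293823242, 27.480270385742188), 89.8790283203125)
pos [582.    0.6  -3.3] rpy [-1.7998e+02 -2.0000e-02  1.3859e+02] t 14.12 gap 65.8 F [-0.8  0.2 -0.4] ff 10.0
tool shift in 40mm shares [-0.012  0.004  0.116] az tot -0.001
```

View pics/p5.png

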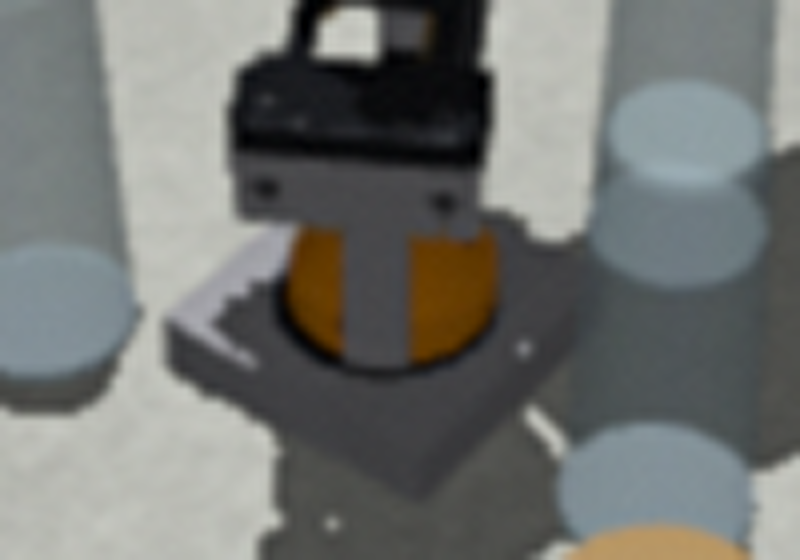

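The picture shows the lens just above the pocket, inside its black rim, but about 0.5 px (1 mm) too far right in the image. I'll shift by that and feel down again.

>>> jog_arm(commands=[{"dx": -0.02, "dy": 0, "dz": 0.03, "ax": 0, "ay": 0, "az": 0, "gripper": 0.4}, {"dx": 0, "dy": 0, "dz": 0.02, "ax": 0, "ay": 0, "az": 0, "gripper": 0.4}, {"dx": 0, "dy": 0, "dz": 0, "ax": 0, "ay": 0, "az": 0, "gripper": 0.4}])

```text
clock: 14.5
eef_pos: [582.8, -0.0, -5.1]
eef_rot: [-3.142, 0.0, 2.419]
wrist_force: [0.1, 0.5, 0.4]
finger_gap: 65.6
finger_force: 10.2
```

>>> jog_arm(commands=[{"dx": 0, "dy": 0, "dz": 0.03, "ax": 0, "ay": 0, "az": 0, "gripper": 0.4}, {"dx": 0, "dy": 0, "dz": 0, "ax": 0, "ay": 0, "az": 0, "gripper": 0.4}])

```text
clock: 14.75
eef_pos: [583.3, 0.1, -5.8]
eef_rot: [3.141, 0.001, 2.419]
wrist_force: [0.3, 1.1, 4.3]
finger_gap: 65.8
finger_force: 12.7
```

```bash
python3 -c "
from h import *
st=manip.read_state(); print(st['moment'],st['wrist_force'],st['eef_pos'])
s=shot('scene'); np.savez('pics/s6.npz',**s); u=267;
print('centre col finger; left col 260 / right col 276'); 
for x in (258,260,275,277): print(x,s['image'][214:232,x].tolist())
p=manip.read_state()['eef_pos']
for b in (19,22): 
  th=np.radians(np.arange(0,360,3)); R=lambda r,z,cx,cy:proj(s,np.c_[cx+r*np.cos(th),cy+r*np.sin(th),np.full(120,z)])
  for nm,q in (('lens',R(33,b,p[0],p[1])),('rim',R(36,22,584.5,.2))):
    print(b,nm,[round(max(q[np.abs(q[:,0]-x)<1.2][:,1]),1) for x in (258,260,275,277)])"
```

```text
[ 0.15366362 -0.07704311 -0.02366327] [0.30855282 1.12851283 4.29389737] [ 5.83264900e+02  1.49568937e-01 -5.76169307e+00]
centre col finger; left col 260 / right col 276
258 [[98, 58, 0], [100, 60, 2], [101, 60, 1], [100, 59, 1], [97, 58, 3], [93, 55, 0], [91, 55, 2], [86, 51, 2], [61, 34, 0], [32, 23, 16], [38, 39, 43], [61, 60, 64], [66, 66, 68], [69, 68, 71], [66, 66, 69], [66, 66, 67], [64, 64, 66], [64, 64, 67]]
260 [[102, 58, 0], [102, 59, 0], [105, 62, 2], [105, 61, 0], [105, 61, 0], [104, 60, 0], [97, 56, 0], [97, 57, 0], [96, 55, 0], [84, 47, 0], [41, 22, 3], [32, 32, 34], [60, 61, 65], [67, 68, 71], [65, 64, 68], [64, 65, 67], [63, 63, 65], [63, 64, 66]]
275 [[101, 60, 3], [103, 61, 0], [104, 61, 2], [106, 62, 2], [105, 62, 0], [106, 62, 1], [101, 61, 1], [97, 57, 1], [96, 57, 1], [97, 57, 0], [82, 47, 6], [49, 40, 35], [57, 58, 63], [66, 66, 70], [65, 65, 68], [65, 66, 67], [64, 65, 68], [64, 64, 66]]
277 [[97, 58, 0], [102, 60, 4], [101, 61, 2], [102, 61, 2], [102, 61, 3], [97, 57, 1], [94, 54, 0], [94, 55, 1], [89, 52, 0], [66, 38, 4], [43, 35, 33], [54, 56, 61], [64, 64, 69], [67, 67, 69], [66, 65, 67], [64, 65, 67], [65, 64, 66], [64, 65, 67]]
19 lens [np.float64(223.8), np.float64(225.0), np.float64(225.5), np.float64(224.5)]
19 rim [np.float64(224.5), np.float64(225.4), np.float64(225.6), np.float64(224.8)]
22 lens [np.float64(222.9), np.float64(224.1), np.float64(224.6), np.float64(223.6)]
22 rim [np.float64(224.5), np.float64(225.4), np.float64(225.6), np.float64(224.8)]
```

>>> jog_arm(commands=[{"dx": 0, "dy": 0, "dz": -0.01, "ax": 0, "ay": 0, "az": 0, "gripper": 0.33}, {"dx": 0, "dy": 0, "dz": 0, "ax": 0, "ay": 0, "az": 0, "gripper": 0.29}, {"dx": 0, "dy": 0, "dz": 0, "ax": 0, "ay": 0, "az": 0, "gripper": 0.27}, {"dx": 0, "dy": 0, "dz": 0, "ax": 0, "ay": 0, "az": 0, "gripper": 0.25}, {"dx": 0, "dy": 0, "dz": 0, "ax": 0, "ay": 0, "az": 0, "gripper": 0.21}, {"dx": 0, "dy": 0, "dz": 0, "ax": 0, "ay": 0, "az": 0, "gripper": 0.17}, {"dx": 0, "dy": 0, "dz": 0, "ax": 0, "ay": 0, "az": 0, "gripper": 0.17}], squeeze=5)

```text
clock: 15.68
eef_pos: [583.3, 0.3, -5.6]
eef_rot: [3.141, 0.001, 2.419]
wrist_force: [4.0, 3.5, 3.9]
finger_gap: 66.5
finger_force: 4.7
```

```bash
cat > seat.py <<'E'
from h import *
s=shot('scene'); p=manip.read_state(); print(p['eef_pos'],p['finger_gap'])
h=cv2.cvtColor(s['image'],cv2.COLOR_RGB2HSV); 
m=((h[...,0]>5)&(h[...,0]<30)&(h[...,1]>150)&(h[...,2]>48))
P=(np.argwhere(m[195:235,245:290])[:,::-1]+[245,195])
for x in range(255,283,2):
    r=P[P[:,0]==x][:,1]; g=s['image'][:,x].astype(int)
    print(x,(r.min(),r.max()) if len(r) else None,end='; ')
print()
th=np.radians(np.arange(0,360,3)); R=lambda r,z,cx,cy:proj(s,np.c_[cx+r*np.cos(th),cy+r*np.sin(th),np.full(120,z)])
for b in (19,22):
    Q=np.vstack([R(33,b,584.5,.2),R(33,b+14,584.5,.2),R(30,b+14,584.5,.2),R(20,b+20.8,584.5,.2)]).astype(np.float32)
    m2=np.zeros(m.shape,np.uint8); cv2.fillConvexPoly(m2,cv2.convexHull((Q*16).round().astype(np.int32)),1,shift=4)
    print(b,[(x,)+tuple(np.flatnonzero(m2[:,x])[[0,-1]].tolist()) for x in range(255,283,2) if m2[:,x].any()])
E
python3 seat.py
```

```text
[ 5.83273340e+02  2.68060610e-01 -5.60415819e+00] 66.73804112838724
255 (np.int64(215), np.int64(215)); 257 (np.int64(211), np.int64(222)); 259 (np.int64(210), np.int64(223)); 261 (np.int64(211), np.int64(224)); 263 None; 265 None; 267 None; 269 None; 271 (np.int64(211), np.int64(225)); 273 (np.int64(211), np.int64(225)); 275 (np.int64(211), np.int64(224)); 277 (np.int64(211), np.int64(223)); 279 (np.int64(211), np.int64(222)); 281 (np.int64(213), np.int64(218)); 
19 [(255, 211, 220), (257, 209, 223), (259, 207, 224), (261, 206, 225), (263, 205, 226), (265, 205, 226), (267, 205, 227), (269, 205, 227), (271, 205, 226), (273, 205, 226), (275, 206, 225), (277, 207, 224), (279, 209, 222), (281, 211, 219)]
22 [(255, 210, 220), (257, 207, 222), (259, 206, 224), (261, 205, 225), (263, 204, 225), (265, 204, 226), (267, 204, 226), (269, 204, 226), (271, 204, 225), (273, 204, 225), (275, 205, 224), (277, 206, 223), (279, 207, 221), (281, 210, 219)]
```

>>> jog_arm(commands=[{"dx": 0, "dy": 0, "dz": 0, "ax": 0, "ay": 0, "az": 0, "gripper": 0.17}, {"dx": 0, "dy": 0, "dz": 0, "ax": 0, "ay": 0, "az": 0, "gripper": 0.17}], squeeze=10)

```text
clock: 15.98
eef_pos: [583.5, 0.1, -5.0]
eef_rot: [3.14, 0.001, 2.419]
wrist_force: [3.4, 3.4, 8.5]
finger_gap: 77.8
finger_force: 4.3
```

```bash
python3 -c "
from h import *
s=manip.read_state(); print(s['wrist_force'],s['moment'],s['finger_force'],s['finger_gap'],s['eef_pos'])"
```

```text
[3.36690187 3.35437854 8.51731041] [ 0.49863899 -0.53565297  0.00542075] 4.2574592721575755 77.81160125285241 [ 5.83527182e+02  5.57922373e-02 -5.02641942e+00]
```

>>> jog_arm(commands=[{"dx": 0, "dy": 0, "dz": -0.05, "ax": 0, "ay": 0, "az": 0, "gripper": 0.17}, {"dx": 0, "dy": 0, "dz": 0, "ax": 0, "ay": 0, "az": 0, "gripper": 0.17}])

```text
clock: 16.23
eef_pos: [582.3, -0.1, -4.2]
eef_rot: [-3.141, -0.001, 2.419]
wrist_force: [-0.1, -0.2, 0.2]
finger_gap: 78.0
finger_force: 0.0
```

```bash
python3 seat.py | head -2;  python3 -c "
from h import *
s=manip.read_state(); print(s['wrist_force'],s['moment'],s['finger_force'],s['finger_gap'],s['eef_pos'])"
```

```text
[ 5.82319635e+02 -9.84256677e-02 -4.27848976e+00] 78.0714038978957
255 (np.int64(215), np.int64(215)); 257 (np.int64(211), np.int64(222)); 259 (np.int64(209), np.int64(223)); 261 (np.int64(210), np.int64(224)); 263 None; 265 None; 267 None; 269 None; 271 (np.int64(210), np.int64(225)); 273 (np.int64(210), np.int64(225)); 275 (np.int64(210), np.int64(224)); 277 (np.int64(210), np.int64(223)); 279 (np.int64(210), np.int64(222)); 281 (np.int64(212), np.int64(218)); 
[ 0.3909904   0.56592566 -1.14881277] [ 0.0212581  -0.15104308  0.00153181] 0.0 78.0714038978957 [ 5.82319635e+02 -9.84256677e-02 -4.27848976e+00]
```

>>> jog_arm(commands=[{"dx": 0, "dy": 0, "dz": -0.3, "ax": 0, "ay": 0, "az": 0, "gripper": 0.17}, {"dx": 0, "dy": 0, "dz": -0.6, "ax": 0, "ay": 0, "az": 0, "gripper": 0.17}, {"dx": 0, "dy": 0, "dz": -1, "ax": 0, "ay": 0, "az": 0, "gripper": 0.1}, {"dx": 0, "dy": 0, "dz": -1, "ax": 0, "ay": 0, "az": 0, "gripper": 0.1}, {"dx": 0, "dy": 0, "dz": -0.6, "ax": 0, "ay": 0, "az": 0, "gripper": 0.1}, {"dx": 0, "dy": 0, "dz": 0, "ax": 0, "ay": 0, "az": 0, "gripper": 0.1}])

```text
clock: 17.02
eef_pos: [583.6, -0.1, 138.4]
eef_rot: [3.139, 0.003, 2.419]
wrist_force: [0.7, -0.2, -0.6]
finger_gap: 84.8
finger_force: 0.0
```

```bash
python3 seat.py;  python3 -c "
from h import *
delta([481.6,292,150],138.6)"
```

```text
[5.82873797e+02 1.21775188e-02 1.36570851e+02] 84.48541812419272
255 None; 257 (np.int64(210), np.int64(221)); 259 (np.int64(208), np.int64(223)); 261 (np.int64(207), np.int64(224)); 263 (np.int64(206), np.int64(225)); 265 (np.int64(206), np.int64(226)); 267 (np.int64(205), np.int64(226)); 269 (np.int64(205), np.int64(226)); 271 (np.int64(205), np.int64(226)); 273 (np.int64(206), np.int64(225)); 275 (np.int64(206), np.int64(224)); 277 (np.int64(208), np.int64(223)); 279 (np.int64(209), np.int64(222)); 281 (np.int64(213), np.int64(218)); 
19 [(255, 211, 220), (257, 209, 223), (259, 207, 224), (261, 206, 225), (263, 205, 226), (265, 205, 226), (267, 205, 227), (269, 205, 227), (271, 205, 226), (273, 205, 226), (275, 206, 225), (277, 207, 224), (279, 209, 222), (281, 211, 219)]
22 [(255, 210, 220), (257, 207, 222), (259, 206, 224), (261, 205, 225), (263, 204, 225), (265, 204, 226), (267, 204, 226), (269, 204, 226), (271, 204, 225), (273, 204, 225), (275, 205, 224), (277, 206, 223), (279, 207, 221), (281, 210, 219)]
pos [582.9   0.  136.6] rpy [1.7997e+02 5.0000e-02 1.3858e+02] t 17.07 gap 84.5 F [ 0.6  0.9 -1.4] ff 0.0
tool shift in 40mm shares [ 6.727  3.8   -0.339] az tot -0.002
```

Run:
```python
from h import *; from m1 import *
for u in ((388.4,253.7),(388.4,254.2)):
    print(tri(S,[u],T,[(135.8,253.8)]), onz(S,[u],94), onz(T,[(135.8,253.8)],94))
h=hsv(S)
print(h[240:268,388,2]); print(h[254,372:406,2]); h=hsv(T); print(h[254,118:156,2]); print(h[236:272,136,2])
```

```text
(array([481.67505261, 294.00664972,  92.20613642]), np.float64(0.338071799154071)) [[483.29534507 294.78152802  94.        ]] [[481.5308534  293.46173255  94.        ]]
(array([481.71591157, 294.41566632,  91.04955408]), np.float64(0.40556855152799726)) [[484.30848725 295.72739653  94.        ]] [[481.5308534  293.46173255  94.        ]]
[168 165 165 169 154 107 163 199 202 200 195 171 120 132 189 201 200 199
 200 197 184  95  31  39  22   3   5   6]
[176 177 171 138  75  46  82 168 170 191 196 198 199 199 199 199 189 184
 191 197 198 197 198 199 195 172 162 168  94  34  28  28  31  56]
[ 53  53  52  53  56  68  80 196 195 191 192 191 189 190 191 191 176  70
  79 154 162 182 188 189 188 191 190 197 188  84  41  65  22  42  68  66
  88 122]
[ 52  53  55  54  50  52  64 202 196 191 192 190 190 189 192 192 191  95
  79 191 193 191 191 190 191 191 188 159 187  85  33  75  59  52  55  56]
```

>>> jog_arm(commands=[{"dx": 0.4, "dy": 0.2, "dz": -0.1, "ax": 0, "ay": 0, "az": 0, "gripper": 0.1}, {"dx": 0.7, "dy": 0.4, "dz": -0.1, "ax": 0, "ay": 0, "az": 0, "gripper": 0.1}, {"dx": 0.7, "dy": 0.4, "dz": 0, "ax": 0, "ay": 0, "az": 0, "gripper": 0.1}, {"dx": 0.7, "dy": 0.4, "dz": 0, "ax": 0, "ay": 0, "az": 0, "gripper": 0.1}, {"dx": 0.7, "dy": 0.4, "dz": 0, "ax": 0, "ay": 0, "az": 0, "gripper": 0.1}, {"dx": 0.7, "dy": 0.4, "dz": 0, "ax": 0, "ay": 0, "az": 0, "gripper": 0.1}, {"dx": 0.7, "dy": 0.4, "dz": 0, "ax": 0, "ay": 0, "az": 0, "gripper": 0.1}, {"dx": 0.7, "dy": 0.4, "dz": 0, "ax": 0, "ay": 0, "az": 0, "gripper": 0.1}, {"dx": 0.7, "dy": 0.4, "dz": 0, "ax": 0, "ay": 0, "az": 0, "gripper": 0.1}, {"dx": 0.6, "dy": 0.3, "dz": 0, "ax": 0, "ay": 0, "az": 0, "gripper": 0.1}])

```text
clock: 18.32
eef_pos: [481.0, 287.3, 143.2]
eef_rot: [-3.14, -0.001, 2.42]
wrist_force: [0.4, 0.0, -1.1]
finger_gap: 84.9
finger_force: 0.0
```

```bash
cat > nestchk.py <<'E'
from h import *
def top_lens(c):
    h=cv2.cvtColor(c['image'],cv2.COLOR_RGB2HSV); m=((h[...,0]>5)&(h[...,0]<30)&(h[...,1]>150)&(h[...,2]>48))
    u=proj(c,[[584,0,30]])[0].astype(int); P=np.argwhere(m[u[1]-25:u[1]+25,u[0]-25:u[0]+25])[:,::-1]+u-25
    e=cv2.fitEllipse(cv2.convexHull(P.astype(np.int32))); return e
if __name__=='__main__':
    s,c=shot('scene'),shot('top')
    a,b=top_lens(s),top_lens(c); print(a,b,tri(s,[a[0]],c,[b[0]]))
    print([onz(k,[e[0]],33) for k,e in ((s,a),(c,b))])
    g=cv2.cvtColor(c['image'],cv2.COLOR_RGB2GRAY); u=np.round(b[0]).astype(int)
    print(u,c['image'][u[1],u[0]-20:u[0]+21].tolist()); print(c['image'][u[1]-20:u[1]+21,u[0]].tolist())
E
python3 nestchk.py; python3 -c "
from h import *
delta([481.7,294,35],138.6)"
```

```text
((268.17791748046875, 215.36270141601562), (21.227046966552734, 26.195858001708984), 88.35755920410156) ((286.68621826171875, 211.02952575683594), (30.18993377685547, 30.54696273803711), 83.78101348876953) (array([5.83708523e+02, 4.84584603e-01, 2.57490314e+01]), np.float64(0.08053447827049345))
[array([[587.93933105,   6.83268074,  33.        ]]), array([[5.82742632e+02, 5.28136262e-01, 3.30000000e+01]])]
[287 211] [[174, 172, 175], [175, 174, 177], [170, 169, 174], [135, 134, 140], [113, 89, 60], [171, 127, 36], [181, 130, 38], [170, 115, 36], [174, 119, 40], [179, 120, 36], [185, 124, 39], [184, 124, 33], [188, 126, 36], [191, 127, 34], [196, 130, 35], [199, 133, 35], [200, 140, 38], [202, 147, 44], [200, 155, 44], [200, 165, 53], [200, 177, 62], [201, 179, 63], [199, 171, 56], [200, 161, 50], [201, 153, 43], [200, 144, 39], [199, 135, 36], [203, 136, 41], [196, 130, 31], [193, 129, 37], [192, 129, 37], [189, 127, 35], [186, 125, 38], [187, 131, 36], [191, 143, 41], [148, 113, 46], [85, 81, 86], [139, 138, 143], [179, 177, 181], [177, 174, 177], [176, 174, 177]]
[[173, 171, 174], [175, 172, 175], [174, 172, 175], [160, 161, 166], [103, 99, 103], [173, 126, 44], [179, 127, 36], [169, 114, 35], [173, 116, 35], [181, 122, 36], [182, 123, 35], [187, 126, 38], [189, 127, 37], [193, 128, 35], [195, 130, 36], [198, 133, 37], [200, 137, 35], [200, 142, 33], [202, 151, 44], [199, 164, 50], [200, 177, 62], [200, 179, 63], [200, 176, 60], [202, 170, 58], [201, 159, 50], [200, 149, 40], [201, 141, 37], [199, 134, 37], [196, 132, 39], [193, 129, 33], [192, 128, 36], [187, 125, 35], [184, 122, 40], [182, 122, 37], [191, 156, 48], [117, 87, 43], [92, 88, 90], [155, 155, 160], [182, 179, 183], [179, 177, 182], [178, 175, 179]]
pos [480.8 287.9 143.3] rpy [-1.7992e+02 -5.0000e-02  1.3875e+02] t 18.43 gap 85.1 F [ 0.4  0.  -0. ] ff 0.0
tool shift in 40mm shares [0.081 0.134 2.707] az tot 0.015
```

Numerically the lens is seated. The dark pocket edge shows all round in the top view, and the triangulated outline height is 25.7 mm, which matches the pocket floor. Now the spherometer.

>>> jog_arm(commands=[{"dx": 0.08, "dy": 0.13, "dz": 0.4, "ax": 0, "ay": 0, "az": 0, "gripper": 0.1}, {"dx": 0, "dy": 0, "dz": 0.4, "ax": 0, "ay": 0, "az": 0, "gripper": 0.1}, {"dx": 0, "dy": 0, "dz": 0.2, "ax": 0, "ay": 0, "az": 0, "gripper": 0.1}, {"dx": 0, "dy": 0, "dz": 0, "ax": 0, "ay": 0, "az": 0, "gripper": 0.1}])

```text
clock: 18.92
eef_pos: [483.6, 291.1, 103.3]
eef_rot: [-3.14, -0.001, 2.418]
wrist_force: [-0.4, 0.0, -0.5]
finger_gap: 84.4
finger_force: 0.0
```

Run:
```python
from h import *
delta([481.7,294,35],138.6)
s=shot('scene'); p=manip.read_state()['eef_pos']
for dz in (34,38,42): print(dz,[proj(s,[p+[g*.661+h*.75,g*.75-h*.661,-8+dz]]).round(1).tolist() for g in (42.5,55) for h in (-8,8)], 'mid', proj(s,[p+[0,0,-8+dz]]).round(1))
cv2.imwrite('pics/p6.png',cv2.resize(s['image'][195:275,340:440,::-1],(800,600),interpolation=2))
```

```text
pos [483.6 291.1 103.3] rpy [-1.7992e+02 -3.0000e-02  1.3855e+02] t 18.93 gap 84.4 F [-0.4  0.  -0.5] ff 0.0
tool shift in 40mm shares [0.083 0.024 1.707] az tot -0.005
34 [[[397.1, 257.5]], [[388.7, 256.7]], [[397.9, 262.5]], [[389.4, 261.7]]] mid [[390.7 241. ]]
38 [[[397.6, 256.1]], [[389.2, 255.4]], [[398.4, 261.2]], [[389.8, 260.4]]] mid [[391.1 239.6]]
42 [[[398.1, 254.8]], [[389.6, 254.0]], [[398.9, 259.8]], [[390.3, 259.0]]] mid [[391.5 238.2]]
```

View pics/p6.png

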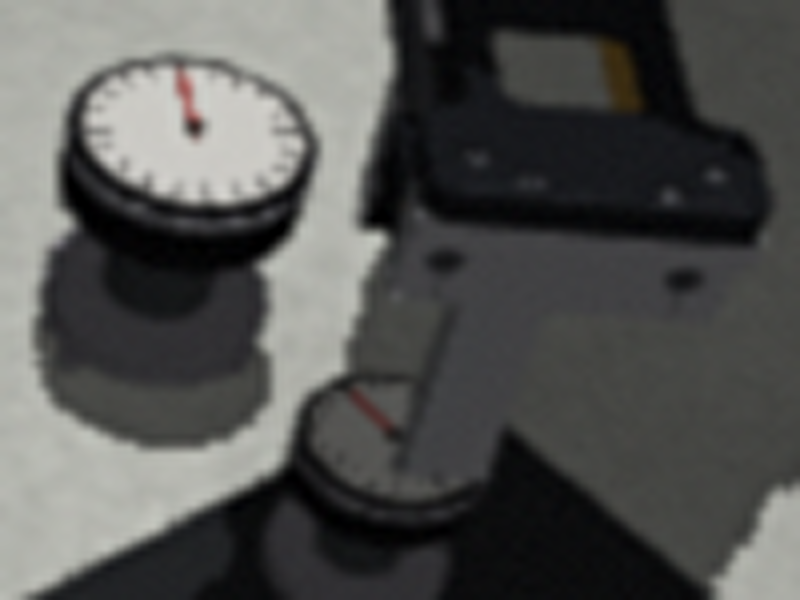

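The last picture shows the near fingertip at about scene (397,258), above and slightly right of the dial at (389,254). I'll let the arm settle and re-read.

>>> jog_arm(commands=[{"dx": 0, "dy": 0, "dz": 0.2, "ax": 0, "ay": 0, "az": 0, "gripper": 0.1}, {"dx": 0, "dy": 0, "dz": 0, "ax": 0, "ay": 0, "az": 0, "gripper": 0.1}, {"dx": 0, "dy": 0, "dz": 0, "ax": 0, "ay": 0, "az": 0, "gripper": 0.1}, {"dx": 0, "dy": 0, "dz": 0, "ax": 0, "ay": 0, "az": 0, "gripper": 0.1}])

```text
clock: 19.48
eef_pos: [483.9, 291.7, 96.4]
eef_rot: [3.141, 0.0, 2.419]
wrist_force: [-0.0, 0.3, -0.1]
finger_gap: 84.7
finger_force: 0.0
```

Run:
```python
from h import *
delta([481.7,294,35],138.6)
s=shot('scene'); p=manip.read_state()['eef_pos']; print(p)
for dz in (34,38,42): print(dz,[proj(s,[p+[g*.661+h*.75,g*.75-h*.661,-8+dz]]).round(1).tolist() for g in (42.5,55) for h in (-8,8)], 'mid', proj(s,[p+[0,0,-8+dz]]).round(1))
g=s['image'].sum(2)//3
for r in range(246,268): print(r,g[r,378:408].tolist())
```

```text
pos [483.9 291.7  96.4] rpy [1.7998e+02 1.0000e-02 1.3859e+02] t 19.48 gap 84.7 F [-0.   0.3 -0.1] ff 0.0
tool shift in 40mm shares [0.078 0.006 1.534] az tot -0.001
[483.83922681 291.73406158  96.34176728]
34 [[[396.4, 260.2]], [[388.1, 259.4]], [[397.2, 265.2]], [[388.7, 264.4]]] mid [[390.  243.6]]
38 [[[396.9, 258.8]], [[388.5, 258.1]], [[397.6, 263.9]], [[389.1, 263.1]]] mid [[390.4 242.3]]
42 [[[397.4, 257.5]], [[388.9, 256.7]], [[398.1, 262.5]], [[389.6, 261.7]]] mid [[390.9 240.9]]
246 [163, 141, 103, 56, 32, 35, 61, 72, 61, 68, 66, 73, 74, 60, 44, 44, 57, 64, 66, 65, 66, 66, 66, 66, 64, 65, 64, 64, 66, 68]
247 [118, 68, 54, 62, 67, 54, 55, 74, 80, 82, 83, 85, 84, 67, 46, 48, 63, 67, 65, 66, 65, 65, 65, 66, 64, 66, 66, 68, 66, 67]
248 [68, 38, 58, 63, 80, 76, 61, 60, 75, 83, 86, 86, 83, 69, 49, 50, 64, 66, 66, 66, 65, 65, 66, 65, 65, 65, 66, 69, 68, 67]
249 [38, 60, 68, 75, 84, 85, 77, 61, 61, 75, 84, 85, 82, 63, 49, 55, 65, 66, 66, 66, 66, 64, 66, 64, 66, 65, 65, 67, 67, 68]
250 [31, 66, 71, 81, 85, 85, 84, 76, 62, 61, 75, 85, 82, 58, 49, 63, 66, 65, 66, 65, 66, 65, 65, 66, 
[... 1393 characters left out ...]

262 [13, 6, 0, 12, 28, 41, 47, 37, 25, 25, 19, 26, 28, 26, 24, 23, 24, 30, 35, 45, 36, 22, 13, 13, 13, 12, 13, 12, 11, 14]
263 [30, 12, 3, 1, 7, 17, 24, 27, 37, 46, 39, 36, 39, 37, 32, 38, 47, 47, 32, 22, 14, 11, 11, 12, 12, 11, 13, 13, 11, 11]
264 [45, 24, 9, 5, 2, 0, 5, 6, 17, 23, 24, 23, 30, 32, 28, 26, 27, 22, 11, 6, 5, 9, 13, 10, 12, 13, 14, 11, 12, 11]
265 [47, 32, 16, 8, 3, 5, 2, 1, 4, 3, 6, 6, 9, 10, 10, 8, 6, 2, 1, 8, 9, 13, 13, 14, 12, 11, 11, 12, 13, 12]
266 [47, 31, 20, 16, 12, 9, 7, 6, 4, 3, 3, 0, 2, 3, 2, 0, 6, 9, 9, 10, 13, 14, 13, 11, 13, 12, 13, 12, 14, 13]
267 [46, 33, 20, 18, 19, 20, 16, 12, 9, 8, 7, 6, 8, 11, 15, 21, 25, 25, 15, 8, 13, 12, 10, 14, 11, 12, 13, 13, 10, 13]
```

>>> jog_arm(commands=[{"dx": 0.08, "dy": 0, "dz": 0, "ax": 0, "ay": 0, "az": 0, "gripper": 0.1}, {"dx": 0, "dy": 0, "dz": 0.3, "ax": 0, "ay": 0, "az": 0, "gripper": 0.1}, {"dx": 0, "dy": 0, "dz": 0.4, "ax": 0, "ay": 0, "az": 0, "gripper": 0.1}, {"dx": 0, "dy": 0, "dz": 0.4, "ax": 0, "ay": 0, "az": 0, "gripper": 0.1}, {"dx": 0, "dy": 0, "dz": 0.3, "ax": 0, "ay": 0, "az": 0, "gripper": 0.1}, {"dx": 0, "dy": 0, "dz": 0.15, "ax": 0, "ay": 0, "az": 0, "gripper": 0.1}, {"dx": 0, "dy": 0, "dz": 0, "ax": 0, "ay": 0, "az": 0, "gripper": 0.1}, {"dx": 0, "dy": 0, "dz": 0, "ax": 0, "ay": 0, "az": 0, "gripper": 0.1}])

```text
clock: 20.52
eef_pos: [481.7, 294.0, 34.6]
eef_rot: [3.141, 0.0, 2.419]
wrist_force: [0.3, -0.2, -0.5]
finger_gap: 84.6
finger_force: 0.0
```

Run:
```python
from h import *
delta([481.7,294,34],138.6)
```

```text
pos [481.7 294.   34.6] rpy [1.7995e+02 1.0000e-02 1.3858e+02] t 20.52 gap 84.6 F [ 0.3 -0.2 -0.5] ff 0.0
tool shift in 40mm shares [-0.     0.001  0.016] az tot -0.002
```

>>> jog_arm(commands=[{"dx": 0, "dy": 0, "dz": 0, "ax": 0, "ay": 0, "az": 0, "gripper": 0.25}, {"dx": 0, "dy": 0, "dz": 0, "ax": 0, "ay": 0, "az": 0, "gripper": 0.38}, {"dx": 0, "dy": 0, "dz": 0, "ax": 0, "ay": 0, "az": 0, "gripper": 0.41}, {"dx": 0, "dy": 0, "dz": 0, "ax": 0, "ay": 0, "az": 0, "gripper": 0.43}, {"dx": 0, "dy": 0, "dz": 0, "ax": 0, "ay": 0, "az": 0, "gripper": 0.45}, {"dx": 0, "dy": 0, "dz": 0, "ax": 0, "ay": 0, "az": 0, "gripper": 0.47}, {"dx": 0, "dy": 0, "dz": 0, "ax": 0, "ay": 0, "az": 0, "gripper": 0.49}, {"dx": 0, "dy": 0, "dz": 0, "ax": 0, "ay": 0, "az": 0, "gripper": 0.55}, {"dx": 0, "dy": 0, "dz": 0, "ax": 0, "ay": 0, "az": 0, "gripper": 0.55}, {"dx": 0, "dy": 0, "dz": 0, "ax": 0, "ay": 0, "az": 0, "gripper": 0.55}], squeeze=15)

```text
clock: 21.78
eef_pos: [481.4, 293.8, 34.1]
eef_rot: [3.142, 0.0, 2.419]
wrist_force: [-0.2, 0.2, -1.4]
finger_gap: 49.5
finger_force: 15.0
```

Run:
```python
from h import *
delta([481.7,294,34],138.6)
print(manip.read_state()['moment'])
```

```text
pos [481.4 293.8  34.1] rpy [180.     0.   138.59] t 21.77 gap 49.5 F [-0.2  0.2 -1.4] ff 15.0
tool shift in 40mm shares [-0.003  0.008  0.004] az tot -0.001
[ 0.09424968 -0.18457422 -0.05452147]
```

>>> jog_arm(commands=[{"dx": 0, "dy": 0, "dz": 0, "ax": 0, "ay": 0, "az": 0, "gripper": 0.55}, {"dx": 0, "dy": 0, "dz": -0.05, "ax": 0, "ay": 0, "az": 0, "gripper": 0.55}, {"dx": 0, "dy": 0, "dz": -0.15, "ax": 0, "ay": 0, "az": 0, "gripper": 0.55}, {"dx": 0, "dy": 0, "dz": -0.4, "ax": 0, "ay": 0, "az": 0, "gripper": 0.55}, {"dx": 0, "dy": 0, "dz": -0.7, "ax": 0, "ay": 0, "az": 0, "gripper": 0.55}, {"dx": 0, "dy": 0, "dz": -0.8, "ax": 0, "ay": 0, "az": 0, "gripper": 0.55}, {"dx": 0, "dy": 0, "dz": -0.8, "ax": 0, "ay": 0, "az": 0, "gripper": 0.55}, {"dx": 0, "dy": 0, "dz": -0.6, "ax": 0, "ay": 0, "az": 0, "gripper": 0.55}, {"dx": 0, "dy": 0, "dz": -0.3, "ax": 0, "ay": 0, "az": 0, "gripper": 0.55}, {"dx": 0, "dy": 0, "dz": -0.1, "ax": 0, "ay": 0, "az": 0, "gripper": 0.55}], squeeze=25)

```text
clock: 23.02
eef_pos: [481.4, 293.8, 190.8]
eef_rot: [3.141, 0.0, 2.419]
wrist_force: [0.5, 0.4, -3.2]
finger_gap: 49.6
finger_force: 25.0
```

Run:
```python
from h import *
delta([583.4,0.3,190],138.6)
```

```text
pos [481.4 293.8 190.8] rpy [1.7996e+02 1.0000e-02 1.3859e+02] t 23.02 gap 49.6 F [ 0.5  0.4 -3.2] ff 25.0
tool shift in 40mm shares [-6.767 -3.816  0.018] az tot -0.001
```

>>> jog_arm(commands=[{"dx": -0.2, "dy": -0.11, "dz": 0, "ax": 0, "ay": 0, "az": 0, "gripper": 0.55}, {"dx": -0.45, "dy": -0.25, "dz": 0, "ax": 0, "ay": 0, "az": 0, "gripper": 0.55}, {"dx": -0.6, "dy": -0.34, "dz": 0, "ax": 0, "ay": 0, "az": 0, "gripper": 0.55}, {"dx": -0.6, "dy": -0.34, "dz": 0, "ax": 0, "ay": 0, "az": 0, "gripper": 0.55}, {"dx": -0.6, "dy": -0.34, "dz": 0, "ax": 0, "ay": 0, "az": 0, "gripper": 0.55}, {"dx": -0.6, "dy": -0.34, "dz": 0, "ax": 0, "ay": 0, "az": 0, "gripper": 0.55}, {"dx": -0.6, "dy": -0.34, "dz": 0, "ax": 0, "ay": 0, "az": 0, "gripper": 0.55}, {"dx": -0.6, "dy": -0.34, "dz": 0, "ax": 0, "ay": 0, "az": 0, "gripper": 0.55}, {"dx": -0.6, "dy": -0.34, "dz": 0, "ax": 0, "ay": 0, "az": 0, "gripper": 0.55}, {"dx": -0.6, "dy": -0.34, "dz": 0, "ax": 0, "ay": 0, "az": 0, "gripper": 0.55}])

```text
clock: 24.28
eef_pos: [563.3, 54.9, 189.5]
eef_rot: [-3.141, -0.001, 2.418]
wrist_force: [0.9, -0.2, -2.5]
finger_gap: 49.2
finger_force: 25.0
```

>>> jog_arm(commands=[{"dx": -0.6, "dy": -0.34, "dz": 0, "ax": 0, "ay": 0, "az": 0, "gripper": 0.55}, {"dx": -0.4, "dy": -0.23, "dz": 0, "ax": 0, "ay": 0, "az": 0, "gripper": 0.55}, {"dx": -0.2, "dy": -0.11, "dz": 0, "ax": 0, "ay": 0, "az": 0, "gripper": 0.55}, {"dx": -0.12, "dy": -0.06, "dz": 0, "ax": 0, "ay": 0, "az": 0, "gripper": 0.55}, {"dx": 0, "dy": 0, "dz": 0, "ax": 0, "ay": 0, "az": 0, "gripper": 0.55}, {"dx": 0, "dy": 0, "dz": 0, "ax": 0, "ay": 0, "az": 0, "gripper": 0.55}, {"dx": 0, "dy": 0, "dz": 0, "ax": 0, "ay": 0, "az": 0, "gripper": 0.55}])

```text
clock: 25.15
eef_pos: [583.3, 0.5, 190.2]
eef_rot: [3.142, 0.0, 2.419]
wrist_force: [0.5, -0.2, -2.8]
finger_gap: 49.6
finger_force: 25.0
```

Run:
```python
from h import *
delta([583.4,0.3,75],138.6)
```

```text
pos [5.833e+02 5.000e-01 1.902e+02] rpy [180.     0.   138.62] t 25.15 gap 49.6 F [ 0.5 -0.2 -2.8] ff 25.0
tool shift in 40mm shares [-5.00e-03 -2.00e-03  2.88e+00] az tot 0.002
```

>>> jog_arm(commands=[{"dx": 0, "dy": 0, "dz": 0.3, "ax": 0, "ay": 0, "az": 0, "gripper": 0.55}, {"dx": 0, "dy": 0, "dz": 0.6, "ax": 0, "ay": 0, "az": 0, "gripper": 0.55}, {"dx": 0, "dy": 0, "dz": 0.7, "ax": 0, "ay": 0, "az": 0, "gripper": 0.55}, {"dx": 0, "dy": 0, "dz": 0.6, "ax": 0, "ay": 0, "az": 0, "gripper": 0.55}, {"dx": 0, "dy": 0, "dz": 0.4, "ax": 0, "ay": 0, "az": 0, "gripper": 0.55}, {"dx": 0, "dy": 0, "dz": 0.2, "ax": 0, "ay": 0, "az": 0, "gripper": 0.55}, {"dx": 0, "dy": 0, "dz": 0.08, "ax": 0, "ay": 0, "az": 0, "gripper": 0.55}, {"dx": 0, "dy": 0, "dz": 0, "ax": 0, "ay": 0, "az": 0, "gripper": 0.55}, {"dx": 0, "dy": 0, "dz": 0, "ax": 0, "ay": 0, "az": 0, "gripper": 0.55}])

```text
clock: 26.28
eef_pos: [583.7, 0.1, 75.6]
eef_rot: [3.141, 0.001, 2.419]
wrist_force: [0.1, 0.4, -2.4]
finger_gap: 49.6
finger_force: 25.0
```

Run:
```python
from h import *
delta([583.4,0.3,44],138.6)
s=shot('scene'); p=manip.read_state()['eef_pos']; o=p[2]-4
print('base centre px',proj(s,[[p[0],p[1],o+13]]),'lens axis',proj(s,[[583.6,.4,33],[583.6,.4,26]]))
g=s['image'].sum(2)//3
r0=int(proj(s,[[p[0],p[1],o+13]])[0,1])
for r in range(r0-8,r0+16): print(r,g[r,252:284].tolist())
```

```text
pos [5.837e+02 1.000e-01 7.560e+01] rpy [1.7996e+02 5.0000e-02 1.3858e+02] t 26.27 gap 49.6 F [ 0.1  0.4 -2.4] ff 25.0
tool shift in 40mm shares [ 0.01  -0.001  0.79 ] az tot -0.002
base centre px [[268.00911479 197.62201132]] lens axis [[268.17127789 213.22799173]
 [268.17867364 215.25224369]]
189 [184, 183, 183, 184, 187, 176, 101, 23, 0, 35, 77, 76, 70, 69, 69, 70, 71, 68, 60, 41, 30, 28, 22, 7, 5, 55, 136, 180, 188, 187, 186, 184]
190 [183, 185, 186, 186, 187, 183, 144, 65, 8, 25, 72, 76, 70, 70, 69, 70, 71, 70, 57, 28, 12, 5, 1, 5, 47, 118, 175, 187, 187, 186, 185, 181]
191 [183, 186, 184, 185, 188, 191, 179, 127, 64, 28, 52, 68, 70, 69, 69, 70, 71, 69, 55, 22, 2, 0, 3, 45, 118, 175, 191, 188, 185, 184, 181, 179]
192 [183, 182, 180, 179, 184, 189, 192, 179, 127, 57, 50, 67, 71, 71, 71, 70, 71, 69, 56, 22, 3, 8, 22, 81, 161, 189, 191, 187, 186, 182, 181, 179]
193 [184, 182, 179, 180, 183, 186, 187, 171, 113, 60, 59, 69, 70, 69, 70, 71, 71, 70, 55, 24, 12, 29, 43, 70, 129, 171, 185, 185, 185, 184, 182, 180]
194 [186, 181, 179, 179, 183, 186, 175, 122, 68, 52, 63, 70, 71, 70, 69, 7
[... 1974 characters left out ...]
, 164]
208 [175, 165, 158, 156, 158, 156, 133, 79, 46, 42, 44, 45, 45, 46, 49, 46, 48, 47, 46, 48, 46, 45, 46, 43, 44, 47, 55, 60, 61, 62, 74, 98]
209 [161, 156, 156, 158, 158, 142, 90, 49, 43, 44, 48, 47, 48, 48, 49, 49, 49, 48, 49, 48, 48, 48, 47, 46, 45, 43, 47, 56, 61, 61, 59, 59]
210 [155, 156, 158, 159, 153, 123, 66, 43, 45, 47, 49, 48, 50, 49, 52, 49, 50, 50, 50, 51, 48, 50, 49, 47, 48, 44, 44, 48, 58, 60, 61, 59]
211 [156, 158, 160, 153, 137, 87, 52, 45, 49, 49, 49, 51, 50, 51, 51, 51, 52, 52, 50, 51, 51, 51, 50, 47, 50, 47, 46, 46, 50, 54, 60, 61]
212 [157, 159, 153, 130, 106, 64, 46, 47, 48, 52, 49, 51, 52, 51, 52, 53, 52, 52, 52, 53, 51, 51, 50, 52, 49, 49, 46, 46, 48, 52, 59, 64]
```

>>> jog_arm(commands=[{"dx": 0.03, "dy": 0, "dz": 0.15, "ax": 0, "ay": 0, "az": 0, "gripper": 0.55}, {"dx": 0, "dy": 0, "dz": 0.25, "ax": 0, "ay": 0, "az": 0, "gripper": 0.55}, {"dx": 0, "dy": 0, "dz": 0.15, "ax": 0, "ay": 0, "az": 0, "gripper": 0.55}, {"dx": 0, "dy": 0, "dz": 0.05, "ax": 0, "ay": 0, "az": 0, "gripper": 0.55}, {"dx": 0, "dy": 0, "dz": 0, "ax": 0, "ay": 0, "az": 0, "gripper": 0.55}, {"dx": 0, "dy": 0, "dz": 0, "ax": 0, "ay": 0, "az": 0, "gripper": 0.55}])

```text
clock: 27.08
eef_pos: [582.6, 0.8, 51.2]
eef_rot: [3.141, 0.0, 2.419]
wrist_force: [0.1, 0.7, -1.7]
finger_gap: 49.8
finger_force: 25.0
```

```bash
cat > gl.py <<'E'
from h import *
delta([583.4,0.3,44],138.6)
s=shot('scene'); p=manip.read_state()['eef_pos']; o=p[2]-4
r0=int(round(proj(s,[[p[0],p[1],o+13]])[0,1])); g=s['image'].sum(2)/3
print('pred base',proj(s,[[p[0],p[1],o+13]]).round(2),'moment',manip.read_state()['moment'].round(2))
for r in range(r0-3,r0+5): print(r,g[r,254:283].round().astype(int).tolist())
h=cv2.cvtColor(s['image'],cv2.COLOR_RGB2HSV); m=((h[...,0]>5)&(h[...,0]<30)&(h[...,1]>130)&(h[...,2]>45))
for r in range(213,225,2):
    x=np.flatnonzero(m[r,248:290])+248; print(r,x.min() if len(x) else None,x.max() if len(x) else None)
E
python3 gl.py
```

```text
pos [582.6   0.8  51.2] rpy [1.7999e+02 2.0000e-02 1.3858e+02] t 27.07 gap 49.8 F [ 0.1  0.7 -1.7] ff 25.0
tool shift in 40mm shares [-0.024  0.003  0.179] az tot -0.002
pred base [[268.57 205.12]] moment [-0.01 -0.09 -0.01]
202 [187, 185, 184, 186, 181, 149, 88, 53, 53, 67, 72, 71, 71, 72, 70, 74, 71, 43, 26, 32, 50, 50, 49, 92, 161, 181, 180, 180, 180]
203 [182, 183, 183, 183, 167, 109, 58, 49, 54, 68, 72, 71, 72, 70, 70, 73, 68, 45, 24, 35, 50, 49, 46, 65, 129, 171, 178, 177, 180]
204 [180, 181, 179, 172, 152, 87, 48, 50, 55, 68, 73, 70, 71, 72, 72, 72, 69, 44, 25, 34, 50, 51, 48, 61, 120, 175, 183, 181, 182]
205 [179, 178, 170, 163, 148, 83, 48, 49, 56, 71, 73, 72, 73, 72, 73, 74, 69, 46, 29, 41, 50, 52, 50, 61, 112, 163, 176, 180, 185]
206 [177, 169, 161, 160, 151, 86, 51, 50, 57, 68, 71, 70, 69, 69, 69, 71, 68, 49, 43, 50, 51, 53, 51, 50, 67, 97, 130, 162, 176]
207 [170, 159, 156, 163, 152, 92, 52, 50, 52, 55, 59, 59, 58, 58, 61, 63, 64, 53, 53, 52, 53, 51, 52, 47, 49, 59, 75, 97, 133]
208 [159, 158, 160, 159, 134, 75, 46, 49, 52, 51, 52, 52, 53, 52, 54, 54, 56, 53, 52, 52, 53, 51, 50, 46, 50, 60, 61, 62, 76]
209 [158, 160, 160, 142, 92, 49, 41, 49, 51, 54, 52, 52, 53, 53, 54, 52, 52, 52, 53, 51, 54, 49, 48, 45, 44, 56, 62, 62, 60]
213 256 281
215 255 281
217 256 281
219 256 281
221 257 280
223 258 278
```

Gauge base and lens are now both centred at about column 268.3. Lowering in fine steps.

>>> jog_arm(commands=[{"dx": 0, "dy": 0, "dz": 0.05, "ax": 0, "ay": 0, "az": 0, "gripper": 0.55}, {"dx": 0, "dy": 0, "dz": 0.03, "ax": 0, "ay": 0, "az": 0, "gripper": 0.55}, {"dx": 0, "dy": 0, "dz": 0, "ax": 0, "ay": 0, "az": 0, "gripper": 0.55}])

```text
clock: 27.5
eef_pos: [582.5, 0.9, 47.7]
eef_rot: [-3.142, -0.0, 2.419]
wrist_force: [0.5, 0.1, -2.9]
finger_gap: 49.5
finger_force: 25.0
```

>>> jog_arm(commands=[{"dx": 0, "dy": 0, "dz": 0.03, "ax": 0, "ay": 0, "az": 0, "gripper": 0.55}, {"dx": 0, "dy": 0, "dz": 0, "ax": 0, "ay": 0, "az": 0, "gripper": 0.55}])

```text
clock: 27.75
eef_pos: [582.5, 0.9, 46.5]
eef_rot: [-3.142, -0.0, 2.419]
wrist_force: [0.1, 0.4, -2.7]
finger_gap: 49.0
finger_force: 25.0
```

>>> jog_arm(commands=[{"dx": 0, "dy": 0, "dz": 0.02, "ax": 0, "ay": 0, "az": 0, "gripper": 0.55}, {"dx": 0, "dy": 0, "dz": 0, "ax": 0, "ay": 0, "az": 0, "gripper": 0.55}])

```text
clock: 28.0
eef_pos: [582.4, 0.9, 45.7]
eef_rot: [-3.142, -0.0, 2.419]
wrist_force: [1.0, -1.0, -2.4]
finger_gap: 49.5
finger_force: 25.0
```

>>> jog_arm(commands=[{"dx": 0, "dy": 0, "dz": 0.02, "ax": 0, "ay": 0, "az": 0, "gripper": 0.55}, {"dx": 0, "dy": 0, "dz": 0, "ax": 0, "ay": 0, "az": 0, "gripper": 0.55}])

```text
clock: 28.25
eef_pos: [582.4, 0.9, 44.9]
eef_rot: [-3.142, -0.0, 2.419]
wrist_force: [0.8, 0.1, -2.0]
finger_gap: 49.4
finger_force: 25.0
```

>>> jog_arm(commands=[{"dx": 0, "dy": 0, "dz": 0.015, "ax": 0, "ay": 0, "az": 0, "gripper": 0.55}, {"dx": 0, "dy": 0, "dz": 0, "ax": 0, "ay": 0, "az": 0, "gripper": 0.55}])

```text
clock: 28.5
eef_pos: [582.5, 0.9, 44.3]
eef_rot: [3.142, -0.0, 2.419]
wrist_force: [-0.7, -0.1, -1.8]
finger_gap: 49.2
finger_force: 25.0
```

>>> jog_arm(commands=[{"dx": 0, "dy": 0, "dz": 0.015, "ax": 0, "ay": 0, "az": 0, "gripper": 0.55}, {"dx": 0, "dy": 0, "dz": 0, "ax": 0, "ay": 0, "az": 0, "gripper": 0.55}])

```text
clock: 28.75
eef_pos: [582.5, 0.9, 43.8]
eef_rot: [3.142, 0.0, 2.419]
wrist_force: [-0.5, 0.2, -1.1]
finger_gap: 49.3
finger_force: 25.0
```

>>> jog_arm(commands=[{"dx": 0, "dy": 0, "dz": 0.01, "ax": 0, "ay": 0, "az": 0, "gripper": 0.55}, {"dx": 0, "dy": 0, "dz": 0, "ax": 0, "ay": 0, "az": 0, "gripper": 0.55}, {"dx": 0, "dy": 0, "dz": 0, "ax": 0, "ay": 0, "az": 0, "gripper": 0.55}])

```text
clock: 29.12
eef_pos: [582.6, 0.8, 43.5]
eef_rot: [3.141, 0.0, 2.419]
wrist_force: [-1.0, 0.7, 1.8]
finger_gap: 49.4
finger_force: 25.0
```

```bash
python3 gl.py
```

```text
pos [582.6   0.8  43.5] rpy [1.7999e+02 2.0000e-02 1.3858e+02] t 29.12 gap 49.4 F [-1.   0.7  1.8] ff 25.0
tool shift in 40mm shares [-0.024  0.003 -0.012] az tot -0.002
pred base [[268.6  207.43]] moment [-0.05  0.01 -0.02]
204 [182, 181, 180, 172, 159, 133, 81, 52, 53, 71, 72, 70, 72, 72, 72, 73, 69, 41, 22, 31, 47, 51, 63, 117, 167, 183, 183, 181, 182]
205 [179, 178, 170, 162, 154, 124, 71, 50, 55, 71, 74, 71, 70, 72, 72, 74, 69, 44, 25, 36, 51, 51, 50, 73, 122, 162, 177, 182, 186]
206 [178, 169, 160, 159, 152, 106, 60, 50, 56, 71, 71, 71, 71, 72, 71, 72, 70, 44, 25, 35, 49, 51, 50, 51, 66, 97, 131, 162, 177]
207 [170, 161, 158, 161, 152, 97, 54, 50, 56, 72, 72, 74, 72, 71, 71, 74, 70, 44, 28, 42, 50, 53, 53, 50, 50, 60, 75, 99, 133]
208 [161, 159, 160, 159, 134, 77, 52, 50, 57, 70, 72, 71, 71, 71, 71, 74, 68, 48, 40, 48, 53, 52, 52, 51, 49, 59, 60, 62, 77]
209 [159, 162, 161, 143, 92, 51, 48, 49, 54, 61, 63, 64, 66, 65, 66, 69, 67, 55, 49, 52, 53, 52, 53, 49, 47, 56, 63, 62, 61]
210 [161, 161, 149, 122, 66, 42, 47, 50, 54, 53, 55, 54, 55, 55, 54, 56, 56, 52, 53, 53, 52, 53, 51, 45, 44, 51, 58, 60, 63]
211 [162, 148, 106, 71, 50, 46, 46, 48, 53, 52, 52, 52, 53, 51, 52, 51, 52, 53, 52, 53, 51, 52, 49, 48, 48, 46, 50, 55, 62]
213 256 281
215 255 281
217 256 281
219 256 281
221 257 280
223 258 278
```

>>> jog_arm(commands=[{"dx": 0, "dy": 0, "dz": 0, "ax": 0, "ay": 0, "az": 0, "gripper": 0.5}, {"dx": 0, "dy": 0, "dz": 0, "ax": 0, "ay": 0, "az": 0, "gripper": 0.48}, {"dx": 0, "dy": 0, "dz": 0, "ax": 0, "ay": 0, "az": 0, "gripper": 0.48}], squeeze=4)

```text
clock: 29.55
eef_pos: [582.4, 0.8, 43.3]
eef_rot: [-3.141, -0.0, 2.419]
wrist_force: [-0.6, -1.1, 0.3]
finger_gap: 49.5
finger_force: 4.0
```

>>> jog_arm(commands=[{"dx": 0, "dy": 0, "dz": 0, "ax": 0, "ay": 0, "az": 0, "gripper": 0.46}, {"dx": 0, "dy": 0, "dz": 0, "ax": 0, "ay": 0, "az": 0, "gripper": 0.45}, {"dx": 0, "dy": 0, "dz": 0, "ax": 0, "ay": 0, "az": 0, "gripper": 0.44}, {"dx": 0, "dy": 0, "dz": 0, "ax": 0, "ay": 0, "az": 0, "gripper": 0.43}, {"dx": 0, "dy": 0, "dz": 0, "ax": 0, "ay": 0, "az": 0, "gripper": 0.42}, {"dx": 0, "dy": 0, "dz": 0, "ax": 0, "ay": 0, "az": 0, "gripper": 0.42}])

```text
clock: 30.3
eef_pos: [582.4, 0.8, 43.3]
eef_rot: [-3.142, -0.0, 2.419]
wrist_force: [-0.1, 0.1, 0.2]
finger_gap: 54.3
finger_force: 0.0
```

```bash
python3 gl.py
```

```text
pos [582.4   0.8  43.3] rpy [-180.     -0.    138.58] t 30.3 gap 54.3 F [-0.1  0.1  0.2] ff 0.0
tool shift in 40mm shares [-0.027  0.006 -0.017] az tot -0.002
pred base [[268.64 207.47]] moment [ 0.03 -0.12 -0.  ]
204 [181, 181, 181, 171, 159, 127, 79, 51, 46, 67, 72, 73, 72, 71, 72, 74, 75, 45, 18, 26, 46, 47, 65, 124, 168, 183, 184, 181, 181]
205 [178, 178, 170, 162, 150, 103, 60, 47, 45, 66, 72, 72, 72, 72, 71, 75, 77, 47, 24, 35, 51, 49, 51, 73, 122, 163, 174, 182, 185]
206 [178, 169, 159, 160, 152, 97, 54, 48, 47, 66, 71, 71, 72, 71, 72, 75, 76, 47, 25, 35, 49, 52, 50, 50, 66, 98, 130, 163, 177]
207 [169, 160, 159, 163, 151, 88, 52, 50, 53, 69, 73, 71, 72, 71, 72, 74, 77, 46, 28, 42, 51, 52, 52, 51, 50, 60, 73, 98, 133]
208 [160, 159, 161, 160, 134, 77, 49, 52, 56, 69, 73, 72, 72, 72, 70, 74, 76, 49, 38, 48, 54, 53, 53, 51, 52, 60, 62, 63, 76]
209 [159, 161, 161, 145, 92, 51, 47, 50, 57, 66, 70, 69, 72, 69, 72, 76, 75, 55, 49, 52, 53, 53, 53, 49, 48, 55, 63, 62, 60]
210 [160, 160, 148, 120, 66, 44, 47, 51, 54, 58, 59, 58, 60, 62, 65, 67, 68, 57, 53, 52, 54, 54, 50, 47, 44, 50, 57, 61, 63]
211 [161, 148, 108, 72, 50, 46, 48, 49, 50, 53, 52, 54, 53, 54, 54, 55, 56, 53, 53, 52, 53, 51, 49, 45, 48, 46, 52, 54, 61]
213 256 281
215 256 281
217 256 281
219 256 280
221 257 280
223 258 278
```

>>> jog_arm(commands=[{"dx": 0, "dy": 0, "dz": 0, "ax": 0, "ay": 0, "az": 0, "gripper": 0.35}, {"dx": 0, "dy": 0, "dz": 0, "ax": 0, "ay": 0, "az": 0, "gripper": 0.25}, {"dx": 0, "dy": 0, "dz": 0, "ax": 0, "ay": 0, "az": 0, "gripper": 0.2}, {"dx": 0, "dy": 0, "dz": -0.15, "ax": 0, "ay": 0, "az": 0, "gripper": 0.2}, {"dx": 0, "dy": 0, "dz": -0.4, "ax": 0, "ay": 0, "az": 0, "gripper": 0.2}, {"dx": 0, "dy": 0, "dz": -0.7, "ax": 0, "ay": 0, "az": 0, "gripper": 0.2}, {"dx": 0, "dy": 0, "dz": -1, "ax": 0, "ay": 0, "az": 0, "gripper": 0.2}, {"dx": 0, "dy": 0, "dz": -1, "ax": 0, "ay": 0, "az": 0, "gripper": 0.2}, {"dx": 0, "dy": 0, "dz": -0.7, "ax": 0, "ay": 0, "az": 0, "gripper": 0.2}, {"dx": 0, "dy": 0, "dz": 0, "ax": 0, "ay": 0, "az": 0, "gripper": 0.2}])

```text
clock: 31.6
eef_pos: [583.3, 0.8, 204.4]
eef_rot: [3.139, 0.004, 2.419]
wrist_force: [0.4, 0.5, 0.2]
finger_gap: 75.3
finger_force: 0.0
```

>>> jog_arm(commands=[{"dx": 0.7, "dy": -0.7, "dz": 0, "ax": 0, "ay": 0, "az": 0, "gripper": 0.2}, {"dx": 0.7, "dy": -0.7, "dz": 0, "ax": 0, "ay": 0, "az": 0, "gripper": 0.2}, {"dx": 0.7, "dy": -0.7, "dz": 0, "ax": 0, "ay": 0, "az": 0, "gripper": 0.2}, {"dx": 0.5, "dy": -0.5, "dz": 0, "ax": 0, "ay": 0, "az": 0, "gripper": 0.2}, {"dx": 0.2, "dy": -0.2, "dz": 0, "ax": 0, "ay": 0, "az": 0, "gripper": 0.2}, {"dx": 0, "dy": 0, "dz": 0, "ax": 0, "ay": 0, "az": 0, "gripper": 0.2}])

```text
clock: 32.35
eef_pos: [424.5, -9.1, 201.3]
eef_rot: [3.141, 0.0, 2.419]
wrist_force: [0.5, -0.1, -0.3]
finger_gap: 75.5
finger_force: 0.0
```

Run:
```python
from h import *
delta([583.4,0.3,44])
s,c=shot('scene'),shot('top')
exp=np.array([583.5,.5,40.1+64])
for k in (s,c):
    u=proj(k,[exp])[0]; g=k['image'].min(2); ui=np.round(u).astype(int)
    m=np.zeros_like(g); cv2.circle(m,tuple(int(v) for v in ui),17,1,-1)
    n,l,st,ce=cv2.connectedComponentsWithStats(((g>110)*m).astype(np.uint8))
    i=[j for j in range(1,n) if st[j,4]>60]
    print('exp',u.round(1),[(ce[j].round(1).tolist(),st[j].tolist()) for j in i])
    print(g[ui[1],ui[0]-18:ui[0]+19].tolist()); print(g[ui[1]-18:ui[1]+19,ui[0]].tolist())
S=dict(np.load('pics/scene0.npz'))
d=np.abs(S['image'].astype(int)-s['image']).max(2)>40
for nm,(x,y) in dict(tA=(225,220),tF=(303,242),tB=(307,164),fl2=(300,300),fl1=(158,150),red=(238,154),blue=(208,165)).items(): print(nm,d[y-12:y+12,x-10:x+10].mean().round(2))
```

```text
pos [424.5  -9.1 201.3] rpy [1.7999e+02 1.0000e-02 1.3858e+02] t 32.35 gap 75.5 F [ 0.5 -0.1 -0.3] ff 0.0
tool shift in 40mm shares [-2.824  2.804  3.935] az tot None
exp [268.2 191.5] [([267.9, 187.9], [251, 174, 35, 32, 679])]
[164, 165, 168, 171, 169, 169, 172, 168, 126, 96, 157, 177, 190, 194, 193, 191, 195, 182, 118, 121, 179, 195, 194, 193, 194, 187, 170, 137, 92, 144, 169, 168, 166, 165, 164, 167, 166]
[169, 171, 171, 170, 169, 169, 169, 167, 171, 171, 170, 165, 145, 138, 167, 191, 196, 182, 118, 112, 175, 196, 194, 190, 178, 97, 36, 38, 16, 1, 0, 8, 20, 19, 22, 20, 30]
exp [287.2 205.7] [([287.1, 202.8], [270, 189, 35, 29, 586])]
[179, 179, 143, 58, 45, 64, 97, 168, 212, 192, 162, 161, 164, 156, 133, 121, 105, 94, 74, 142, 206, 208, 207, 207, 206, 209, 208, 206, 192, 136, 74, 64, 57, 81, 133, 183, 184]
[182, 180, 181, 182, 183, 181, 88, 127, 207, 211, 210, 208, 208, 207, 208, 209, 208, 108, 74, 182, 208, 208, 207, 207, 206, 208, 208, 198, 200, 143, 72, 80, 165, 85, 36, 37, 39]
tA 0.0
tF 0.04
tB 0.0
fl2 0.0
fl1 0.0
red 0.0
blue 0.0
```

```bash
python3 -c "
from cell import job
print(job.sign_off())"
```

```text
the job is handed in; nothing more can be done
None
```

The amber lens sits flat in the pocket and the spherometer stands by itself on its crown, upright and within about 1 mm of centre by camera measurement; the job was handed in at about 32 s, no verdict was returned, and I saw no sign the other lenses, tumblers or flasks had moved. Two slips: the first lens grasp closed above the dome with no contact force, and setting the lens down briefly pressed it with about 23 N.

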